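# Find the toy cars with battery packs and put them on charge

## Robot

A 6-joint arm with a two-finger parallel gripper is mounted at the origin on the work surface. World frame = base frame: x ahead of the robot, y to its left, z up, the work surface at z = 0. Lengths are in m, angles in rad, forces in N, time in s.
With the tool pointing down it reaches from about 0.275 to 0.725 m from the base axis. Payload 15.9 kg.
Tool frame: the origin (TCP) lies midway between the tips of the shut fingers; the grasp point (between the pads) lies 19 mm behind it (env.grasp_offset is the distance from the TCP to the grasp point, in m); z points along the fingers, y is the line along which they close (so a half turn about z gives the same grasp; the last joint's range is limited). The gripper opens to 85 mm and grips with 20 to 120 N. Pads are 22 mm wide; open, the fingers measure 114 mm over their backs; the gripper's body (76 mm by 85 mm) begins 54 mm behind the grasp point. The pads swing forward as they close: fully open they stand 13 mm farther back than shut.
Start: joints at [-1.273, 0.213, -0.034, 1.323, 0, 1.571], TCP at [0.147, -0.478, 0.231] pointing down, gripper open.
Joint ranges: [-2.98, 2.98], [-0.74, 1.72], [-1.14, 1.35], [-2.1, 2.04], [-1.57, 1.44], [-3.14, 3.14]. Speed limits (rad/s): [1.89, 1.89, 2.39, 2.57, 3.14, 3.14].

## Interface

Orientations are given as a unit quaternion [x, y, z, w].
In Python, from rig import env gives the robot as it stands.
- The arm moves only by the tool servo_tool, never from a script. Its arguments are lists of equal length, an entry for each row: "jaw": the finger opening in cm, from 0 to 8.54; "xyz": the shift along the tool's x, y, z in cm, a list of three; "rotation": the turn, a rotation vector about the tool's x, y, z in degrees, a list of three. A call has 1 to 20 rows; each row shifts and turns the commanded pose from where the row before left it, along the tool's axes as they then stand; what a row does not reach is not made up. A row lasts 1/10 s, in which the tool goes at most 50 mm and 8.59 degrees, less where a joint would pass 70% of its speed; a pose out of reach is approached as far as the arm can. A call is refused whole if a number of a shift passes 5 or a number of a turn 8.59, either way. A call with a gripper value outside its range is refused whole. The fingers move at their own pace and stop on an object; "newtons" is the grip in N (left out, the last holds). Time passes only in rows, so rows that do not move let the fingers close. It gives the time, the measured TCP pose, the force, the opening and the grip force at its end, in the units of the state.
- env.get_obs(): the state, without advancing time (a new reading comes with each control period).
- env.capture(name): name is "scene" or "top" or "wrist"; returns the picture (400x640x3 uint8, red, green, blue); there is no depth.
- env.calibration(name): a dict with "fx", "fy", "cx", "cy" (pixels), "rvec" (rotation vector, rad) and "tvec" (3), from world to camera coordinates, as OpenCV has them. Camera axes: x right, y down, z forward; pixel columns grow to the right and rows downward; lengths in m; the calibration is good to about 2 mm. A picture is of the moment at which its call begins: read the wrist's pose just before it. calibration takes no time and is no camera call; for the wrist camera it gives the pose at the moment of the call.
- env.hand_in(): hands the job in; it is judged then, once.
The state is a dict: "t": time; "joint_pos": joint angles; "qvel": joint speeds; "joint_efforts": joint torques, N m; "eef_pos": TCP position; "tool_rot": TCP orientation; "ft_force": force on the tool from outside, world axes, zero at the start; "torque": the same for the moment, N m; "width": finger opening in m; "grasp_force": force on a finger pad.
Only numpy, scipy, OpenCV 4.12 (cv2) and the standard library are available. Lean on these libraries where they do the work, as an engineer would, in place of code of your own. Each camera call takes 0.05 s, during which the arm holds its last target. There are 200 camera calls.

## Task

Open both flaps of the white tote right back and take out the toy cars, which all look alike: feel by its weight whether each one has a battery pack inside. Stand every car with a pack in a bay of the charging deck, one to a bay and square between the kerbs, and stand the empty ones side by side in the dark blue bin; only when all the cars are sorted, flip the red isolator handle over to on. Leave the tote with both flaps shut, and the other toys where they are.

Things in the scene. Friction and masses are not known exactly. Their poses are not given: they have to be found in the camera images.
- flap_left (a joint): left flap of the tote, green, 248 mm along its hinge, 103 mm from hinge to free edge, 4 mm thick, 90 g; hinge line along the tote's x at tote y = +109 mm, 74 mm up. 0 rad = shut, grows as it swings up and outward, stop at 1.85 rad (past upright, leaning outward). Loose, slow hinge: below about 1.4 rad it falls shut by itself, above about 1.65 rad it falls open onto its stop
- flap_right (a joint): right flap, a mirror image, hinged along the tote's -y rim (y = -109 mm, 74 mm up); values as for flap_left
- flap_left_tab (a point): grip point in the left flap's pull tab, a white block 32 mm along the hinge, 14 mm thick, 26 mm high; the point is 22 mm above the flap's upper face (4 mm below the tab's top), 92 mm from the hinge. x axis along the hinge, z axis the flap's outward normal. Held by its 32 mm ends (fingers closing along the hinge) the tab can turn between the fingers as the flap swings
- flap_right_tab (a point): the same point on the right flap's pull tab
- tote: white plastic tote fixed on the bench, 252 mm (x) x 222 mm (y) x 72 mm high outside, walls and floor 6 mm, shut by the two green flaps; origin: centre of its underside. It may stand on either side of the charging deck. The cars stand inside on its floor in two rows, their length roughly along the tote's x axis
- bin: dark blue open bin with a pale rim fixed on the bench, 240 mm (x) x 200 mm (y) x 75 mm high outside, walls and floor 6 mm; origin: centre of its underside. On the other side of the charging deck from the tote. Room for two cars side by side, along its x axis
- charger: charging deck fixed on the bench: grey plate 12 mm thick, 132 mm in its y, with three parking bays in a row along its x axis (76 mm apart) and a white isolator box (82 x 110 mm, top 57 mm above the bench) at its far +x end, centred 165 mm from the origin. Origin: under the middle bay, at the plate's underside
- bay_1 (a point): centre of the nearest parking bay, on its floor. Each bay is 70 mm (charger's x) x 116 mm (charger's y) between yellow kerbs 8 mm high and 6 mm wide; a car stands in it along the charger's y axis, either way round
- bay_2 (a point): centre of the middle bay's floor
- bay_3 (a point): centre of the far bay's floor
- isolator (a joint): red toggle handle of the isolator: 0 rad = off, leaning 0.5 rad to the charger's -y side (red lens); 1.0 rad = on, leaning 0.5 rad to its +y side (green lens). A weighted over-centre handle: it drops to whichever end it is nearer and stays there; about 1 N at the tip pushes it over the middle (0.5 rad)
- isolator_tip (a point): top end of the red handle, 68 mm from its hinge, which lies 55 mm above the bench over the middle of the isolator box, axis along the charger's x; the handle's grip is a round bar 20 mm across and 30 mm long just below this point, on a thinner stem
- car_a: orange toy car, all of them look the same: 96 mm long (x), 50 mm wide (y), 56 mm high; hood and trunk 28 mm high, in the middle a cabin 42 mm long, 38 mm wide, from 28 to 56 mm up, with upright faces to grip by (end faces or sides). Origin: centre of its underside, z up. Empty it weighs about 130 g, with a battery pack inside about 300 g (either 10 % more or less)
- car_b: orange toy car, all of them look the same: 96 mm long (x), 50 mm wide (y), 56 mm high; hood and trunk 28 mm high, in the middle a cabin 42 mm long, 38 mm wide, from 28 to 56 mm up, with upright faces to grip by (end faces or sides). Origin: centre of its underside, z up. Empty it weighs about 130 g, with a battery pack inside about 300 g (either 10 % more or less)
- car_c: orange toy car, all of them look the same: 96 mm long (x), 50 mm wide (y), 56 mm high; hood and trunk 28 mm high, in the middle a cabin 42 mm long, 38 mm wide, from 28 to 56 mm up, with upright faces to grip by (end faces or sides). Origin: centre of its underside, z up. Empty it weighs about 130 g, with a battery pack inside about 300 g (either 10 % more or less)
- car_d: orange toy car, all of them look the same: 96 mm long (x), 50 mm wide (y), 56 mm high; hood and trunk 28 mm high, in the middle a cabin 42 mm long, 38 mm wide, from 28 to 56 mm up, with upright faces to grip by (end faces or sides). Origin: centre of its underside, z up. Empty it weighs about 130 g, with a battery pack inside about 300 g (either 10 % more or less)
- car_e: orange toy car, all of them look the same: 96 mm long (x), 50 mm wide (y), 56 mm high; hood and trunk 28 mm high, in the middle a cabin 42 mm long, 38 mm wide, from 28 to 56 mm up, with upright faces to grip by (end faces or sides). Origin: centre of its underside, z up. Empty it weighs about 130 g, with a battery pack inside about 300 g (either 10 % more or less)
- red_ball_center (a point): centre of the red plastic ball, 76 mm across, resting on a green ring, loose, leave alone
- excavator: yellow toy excavator, loose, 170 mm long, leave alone; origin under its tracks
- marble_jar: glass jar of marbles with a screw lid, 84 mm across, 115 mm high, loose, leave alone
- stack_rings: stacking-ring tower, 104 mm across, 140 mm high, loose, leave alone
- drum: red toy drum, 140 mm across, 100 mm high, loose, leave alone

How it is judged:
By the outcome, as a careful person would: the job done as asked, in the order asked, and still so for the second after the job is handed in, with the robot touching nothing.
Of car_a, car_b, car_c, car_d, car_e only 3 to 5 are there at a start; the rules pass over those that are not, and their reading is None.
At some moment in a run one of car_a, car_b, car_c, car_d, car_e may be knocked a few centimetres aside while the robot is not near it.
Once in a run the grip may slacken for a moment while it holds something.
It also fails if it takes over 210 s, if anything falls off the work surface, if the arm or the gripper's body presses on something with over 40 N, if the wrist force passes 120 N, or if a joint passes its speed limit or range.

## Working session

There is one attempt and no reset: what is moved stays moved. The work goes in short steps, Python scripts to look and compute and a tool call to move; the robot and the scene stay as the last step left them, time stands still between calls to the robot, and variables do not carry over. Pictures are saved under pics/ and viewed, at most 14 in all, crops included, and the job is handed in when it is done.

Besides the shell and the picture viewer there is one more tool, called after ">>>" in YAML: its name, and indented under it one key for each argument. servo_tool: Moves the arm, as the interface text tells. Its arguments: {"type":"object","properties":{"jaw":{"type":"array"},"xyz":{"type":"array"},"rotation":{"type":"array"},"newtons":{"type":"number"}},"required":["jaw","xyz","rotation"]}

```bash
ls; mkdir -p pics
cat > h.py <<'E'
import numpy as np, cv2
from rig import env
from scipy.spatial.transform import Rotation as R
def snap(n,f=None):
    c=env.calibration(n); im=env.capture(n)
    if f: cv2.imwrite('pics/'+f+'.png',im[:,:,::-1])
    return im,c
def ray(c,uv,z):
    "pixels -> world points on plane z"
    Rm=cv2.Rodrigues(np.array(c['rvec'],float))[0]; o=-Rm.T@np.array(c['tvec']).ravel()
    uv=np.atleast_2d(uv).astype(float)
    d=np.c_[(uv[:,0]-c['cx'])/c['fx'],(uv[:,1]-c['cy'])/c['fy'],np.ones(len(uv))]@Rm
    return o+d*((z-o[2])/d[:,2])[:,None]
def proj(c,P):
    K=np.array([[c['fx'],0,c['cx']],[0,c['fy'],c['cy']],[0,0,1]])
    return cv2.projectPoints(np.atleast_2d(P).astype(float),np.array(c['rvec'],float),np.array(c['tvec'],float),K,None)[0][:,0]
E
python3 - <<'E'
from h import *
o=env.get_obs();print({k:np.round(v,3) for k,v in o.items()},env.grasp_offset)
for n in('top','scene'):
    im,c=snap(n,n+'0');print({k:np.round(v,3).tolist() for k,v in c.items()})
E
```

```text
pics
{'t': np.float64(0.0), 'joint_pos': array([-1.273,  0.213, -0.035,  1.323,  0.   ,  1.571]), 'qvel': array([-0.   , -0.001, -0.   , -0.   , -0.002, -0.   ]), 'joint_efforts': array([ 3.0000e-03, -6.8615e+01,  4.8712e+01,  1.7000e-02,  0.0000e+00,
        0.0000e+00]), 'eef_pos': array([ 0.147, -0.478,  0.231]), 'tool_rot': array([ 0.989,  0.148, -0.   , -0.001]), 'ft_force': array([ 0.398, -0.668, -0.12 ]), 'torque': array([-0.017, -0.013, -0.072]), 'grasp_force': np.float64(0.0), 'width': np.float64(0.085)} 0.0187
{'fx': 488.184, 'fy': 488.184, 'cx': 316.325, 'cy': 198.786, 'rvec': [2.181, -2.167, 0.11], 'tvec': [-0.011, 0.592, 1.62]}
{'fx': 364.013, 'fy': 364.013, 'cx': 318.76, 'cy': 200.745, 'rvec': [1.998, 0.918, -0.504], 'tvec': [-0.396, -0.183, 1.882]}
```

View pics/top0.png

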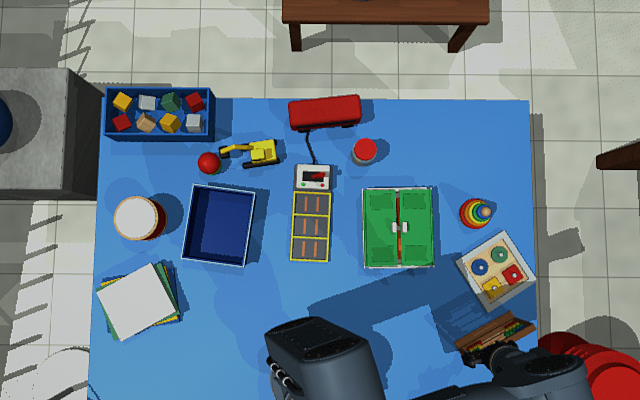

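View pics/scene0.png

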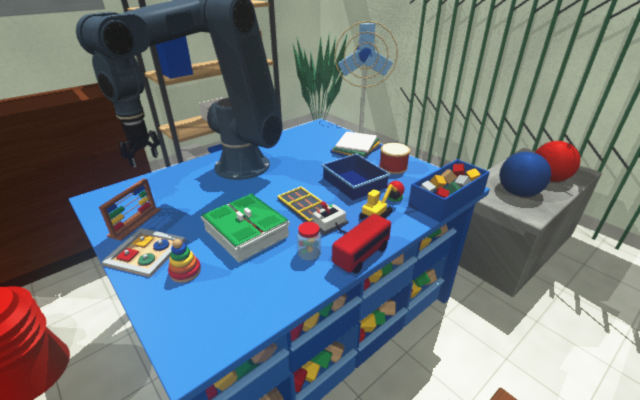

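The top view shows the green-flapped tote at about (398,228), with its tabs at (393,227) and (404,227). The charger is at (311,225) with its isolator box at (313,177), and the blue bin is at (218,225). Image up is world +x and image left is +y. Next I'll measure these.

```bash
cat > m.py <<'E'
from h import *
im=cv2.imread('pics/top0.png')[:,:,::-1].copy(); c=env.calibration('top')
hsv=cv2.cvtColor(im,cv2.COLOR_RGB2HSV).astype(int); H,S,V=hsv[...,0],hsv[...,1],hsv[...,2]
def box(mask,roi,z,name):
    m=np.zeros(mask.shape,np.uint8); u0,u1,v0,v1=roi; m[v0:v1,u0:u1]=mask[v0:v1,u0:u1]
    p=np.argwhere(m)[:,::-1]
    P=ray(c,p,z)[:,:2].astype(np.float32)*1000
    (cx,cy),(w,h),a=cv2.minAreaRect(P); print(name,len(p),'c',round(cx,1),round(cy,1),'wh',round(w,1),round(h,1),'ang',round(a,2)); return p
box((H>45)&(H<75)&(S>150),(355,445,175,280),.076,'flaps')
white=(S<60)&(V>150)
box(white,(355,445,175,280),.072,'tote white')
box(white,(385,412,215,240),.098,'tabs')
box(white,(175,265,175,275),.075,'bin rim')
box((H>20)&(H<35)&(S>150),(285,335,188,270),.020,'kerbs')
box(white,(285,340,155,195),.057,'iso')
red=((H<6)|(H>174))&(S>150)
box(red,(298,330,164,190),.1,'handle')
E
python3 m.py
python3 - <<'E'
import cv2
im=cv2.imread('pics/top0.png')[150:280,170:450]
cv2.imwrite('pics/crop1.png',cv2.resize(im[:, :],None,fx=2.85,fy=2.85,interpolation=cv2.INTER_CUBIC))
E
```

```text
flaps 4766 c 497.4 -274.0 wh 245.8 225.3 ang 1.26
tote white 324 c 496.9 -273.0 wh 263.1 229.2 ang 1.17
tabs 83 c 497.8 -273.7 wh 28.9 45.4 ang 0.37
bin rim 105 c 500.8 314.2 wh 205.3 245.8 ang 82.49
kerbs 497 c 501.4 12.8 wh 127.7 233.9 ang 87.46
iso 476 c 665.7 5.7 wh 107.3 79.2 ang 87.6
handle 73 c 650.0 -12.0 wh 45.8 38.9 ang 0.27
```

View pics/crop1.png

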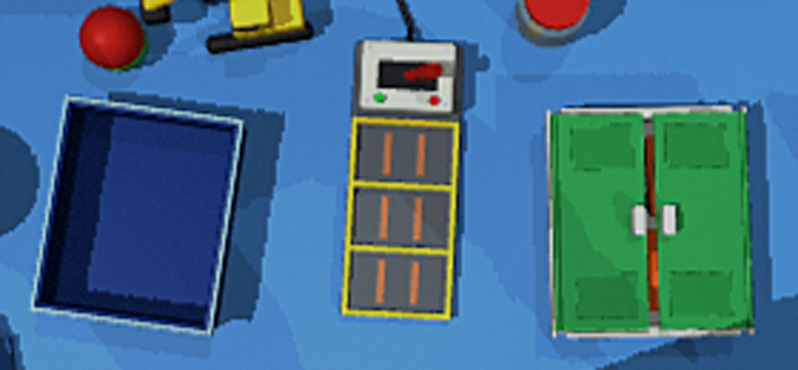

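The crop shows the tote with yaw about 1.2°, the charger about −2.5° and the bin about −7.5°. The handle leans to −y (off), and orange car bodies show in the gap between the flaps. I'll turn first, then go over the left tab.

```bash
cat >> h.py <<'E'
TO=(.497,-.2735,1.2); CH=(.5014,.0128,-2.5); BI=(.5008,.3142,-7.5)   # x,y,yaw deg
def loc(f,x,y,z=0):
    a=np.radians(f[2]); return np.array([f[0]+x*np.cos(a)-y*np.sin(a),f[1]+x*np.sin(a)+y*np.cos(a),z])
def pose():
    o=env.get_obs(); r=R.from_quat(o['tool_rot']); X=r.as_matrix()[:,0]
    return o,np.degrees(np.arctan2(X[1],X[0])),r
def go(p,yaw=None):
    "shift in tool axes (cm) from measured pose, after turning to yaw"
    o,y0,r=pose(); yaw=y0 if yaw is None else yaw
    a=np.radians(yaw); M=np.array([[np.cos(a),np.sin(a),0],[np.sin(a),-np.cos(a),0],[0,0,-1]])
    print('turn z %.2f'%-(yaw-y0),'shift',np.round(M@(np.array(p)-o['eef_pos'])*100,2))
E
python3 - <<'E'
from h import *
go(loc(TO,0,.017,.16),91.2)
th=np.arange(0,1.76,.125); y=92*(1-np.cos(th))+24*np.sin(th); z=92*np.sin(th)+24*(np.cos(th)-1)
print(np.round(np.c_[np.diff(y),-np.diff(z)]/10,2).tolist())
E
```

```text
turn z -74.14 shift [21.39 35.46  7.09]
[[0.37, -1.13], [0.51, -1.07], [0.64, -1.0], [0.76, -0.91], [0.87, -0.81], [0.96, -0.7], [1.04, -0.57], [1.1, -0.44], [1.15, -0.3], [1.18, -0.15], [1.19, -0.0], [1.18, 0.14], [1.15, 0.29], [1.11, 0.43]]
```

>>> servo_tool:
  jaw: [6, 6, 6, 6, 6, 6, 6, 6, 6]
  xyz:
    - [0, 0, 0]
    - [0, 0, 0]
    - [0, 0, 0]
    - [0, 0, 0]
    - [0, 0, 0]
    - [0, 0, 0]
    - [0, 0, 0]
    - [0, 0, 0]
    - [0, 0, 0]
  rotation:
    - [0, 0, -8.25]
    - [0, 0, -8.25]
    - [0, 0, -8.25]
    - [0, 0, -8.25]
    - [0, 0, -8.25]
    - [0, 0, -8.25]
    - [0, 0, -8.25]
    - [0, 0, -8.25]
    - [0, 0, -8.25]

```text
t: 1.0
eef_pos: [0.1467, -0.4778, 0.231]
tool_rot: [0.697, 0.717, 0.0, -0.0]
ft_force: [-0.2, 0.6, 0.1]
width: 0.0603
grasp_force: 0.0
```

>>> servo_tool:
  jaw: [6, 6, 6, 6, 6, 6, 6, 6, 6, 6, 6]
  xyz:
    - [2.38, 3.94, 0.5]
    - [2.38, 3.94, 0.5]
    - [2.38, 3.94, 0.5]
    - [2.38, 3.94, 0.5]
    - [2.38, 3.94, 0.5]
    - [2.38, 3.94, 0.5]
    - [2.38, 3.94, 0.5]
    - [2.38, 3.94, 0.5]
    - [2.38, 3.94, 0.5]
    - [0, 0, 0]
    - [0, 0, 0]
  rotation:
    - [0, 0, 0]
    - [0, 0, 0]
    - [0, 0, 0]
    - [0, 0, 0]
    - [0, 0, 0]
    - [0, 0, 0]
    - [0, 0, 0]
    - [0, 0, 0]
    - [0, 0, 0]
    - [0, 0, 0]
    - [0, 0, 0]

```text
t: 2.1
eef_pos: [0.4965, -0.2549, 0.1856]
tool_rot: [0.698, 0.716, -0.0, -0.001]
ft_force: [0.4, -0.0, -1.0]
width: 0.06
grasp_force: 0.0
```

Run:
```python
from h import *
print(pose()[1]); im,c=snap('wrist','w1')
print(proj(c,[loc(TO,0,.017,.102),loc(TO,0,-.017,.102)]))
go(loc(TO,0,.017,.082),91.2)
```

```text
91.42448892499405
[[317.56691865 207.07985051]
 [317.32642647 246.0088316 ]]
turn z 0.14 shift [-0.09  0.07 10.4 ]
```

View pics/w1.png

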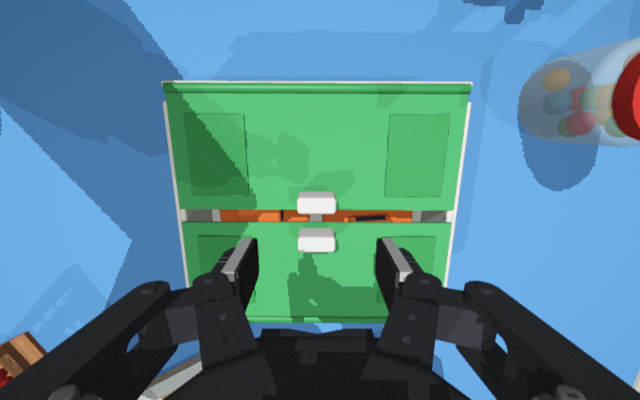

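The wrist view shows both tabs between the fingers, at (317,203) and (317,240), a few pixels above the predicted spots. I'll refine the tote pose from this image.

Run:
```python
from h import *
im=cv2.imread('pics/w1.png'); c=env.calibration('wrist')
hsv=cv2.cvtColor(im,cv2.COLOR_BGR2HSV)
col=im[180:256,308:326].mean(1).astype(int)
print([(180+i,*v) for i,v in enumerate(col.tolist()) if i%2==0])
g=cv2.inRange(hsv,(45,100,60),(80,255,255)); 
for u in (230,300,340,410):
    v=np.where(g[:,u])[0]; print(u,v.min(),v.max(), ray(c,[[u,v.min()]],.076)[0,:2].round(4))
gap=[(230,208),(230,223),(400,208),(400,223)]
print(ray(c,gap,.076).round(4)); 
for v in(110,150,190):
    x=np.where(g[v])[0]; print(v,ray(c,[[x.min(),v],[x.max(),v]],.076)[:,:2].round(4).tolist())
print(proj(c,[loc(TO,-.08,.006,.076),loc(TO,-.08,-.006,.076),loc(TO,-.08,.109,.076)]))
```

```text
[(180, 118, 187, 88), (182, 117, 186, 87), (184, 114, 183, 85), (186, 108, 177, 80), (188, 105, 172, 77), (190, 106, 172, 81), (192, 162, 171, 164), (194, 170, 174, 174), (196, 174, 178, 178), (198, 226, 228, 228), (200, 238, 239, 239), (202, 238, 239, 239), (204, 238, 239, 238), (206, 238, 239, 238), (208, 238, 239, 238), (210, 238, 239, 239), (212, 230, 232, 232), (214, 129, 137, 148), (216, 107, 121, 140), (218, 109, 123, 143), (220, 116, 126, 143), (222, 95, 155, 75), (224, 102, 172, 75), (226, 103, 172, 76), (228, 152, 170, 151), (230, 169, 172, 172), (232, 171, 175, 174), (234, 173, 177, 176), (236, 186, 190, 190), (238, 234, 236, 236), (240, 238, 239, 239), (242, 238, 239, 238), (244, 238, 239, 238), (246, 238, 239, 238), (248, 238, 239, 238), (250, 237, 239, 239), (252, 128, 162, 120), (254, 104, 173, 77)]
230 83 248 [ 0.423  -0.1624]
300 84 322 [ 0.4795 -0.1617]
340 84 322 [ 0.5118 -0.161 ]
410 84 253 [ 0.5683 -0.1596]
[[ 0.4174 -0.2679  0.076 ]
 [ 0.4166 -0.2823  0.076 ]
 [ 0.5706 -0.2641  0.076 ]
 [ 0.572  -0.2784  0.076 ]]
110 [[0.3706, -0.1845], [0.6158, -0.1785]]
150 [[0.3713, -0.2172], [0.6167, -0.2112]]
190 [[0.3721, -0.2524], [0.6177, -0.2463]]
[[229.53522095 209.30132783]
 [230.51184964 221.86190739]
 [220.08699915  87.78621934]]
```

>>> servo_tool:
  jaw: [6, 6, 6, 5, 3, 3, 3, 3, 3]
  xyz:
    - [0, -0.2, 3.4]
    - [0, 0, 4]
    - [0, 0, 3]
    - [0, 0, 0]
    - [0, 0, 0]
    - [0, 0, 0]
    - [0, 0, 0]
    - [0, 0, 0]
    - [0, 0, 0]
  rotation:
    - [0, 0, 0]
    - [0, 0, 0]
    - [0, 0, 0]
    - [0, 0, 0]
    - [0, 0, 0]
    - [0, 0, 0]
    - [0, 0, 0]
    - [0, 0, 0]
    - [0, 0, 0]
  newtons: 40

```text
t: 3.05
eef_pos: [0.496, -0.2564, 0.0849]
tool_rot: [0.699, 0.715, 0.001, 0.002]
ft_force: [6.4, 2.1, -1.8]
width: 0.0313
grasp_force: 40.2
```

```bash
sed -i 's/TO=(.497,-.2735,1.2)/TO=(.495,-.272,1.4)/' h.py
python3 - <<'E'
from h import *
o=env.get_obs();print(o['eef_pos'],o['ft_force'],o['width'],o['grasp_force']); im,c=snap('wrist','w2')
E
```

```text
[ 0.49595281 -0.25637495  0.08489545] [ 6.41877945  2.1073911  -1.75425852] 0.03131218046608012 40.24584889411926
```

View pics/w2.png

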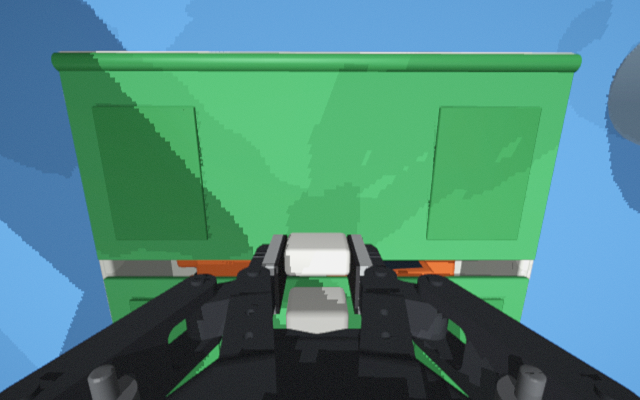

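The left tab is gripped squarely by its ends at (317,258). Swinging it open now.

>>> servo_tool:
  jaw: [3, 3, 3, 3, 3, 3, 3, 3, 3, 3, 3, 3, 3, 3, 3, 3, 3, 3]
  xyz:
    - [0.37, 0.05, -1.13]
    - [0.51, 0, -1.07]
    - [0.64, 0, -1.0]
    - [0.76, 0, -0.91]
    - [0.87, 0, -0.81]
    - [0.96, 0, -0.7]
    - [1.04, 0, -0.57]
    - [1.1, 0, -0.44]
    - [1.15, 0, -0.3]
    - [1.18, 0, -0.15]
    - [1.19, 0, 0]
    - [1.18, 0, 0.14]
    - [1.15, 0, 0.29]
    - [1.11, 0, 0.43]
    - [0, 0, 0]
    - [0, 0, 0]
    - [0, 0, 0]
    - [0, 0, 0]
  rotation:
    - [0, 0, 0]
    - [0, 0, 0]
    - [0, 0, 0]
    - [0, 0, 0]
    - [0, 0, 0]
    - [0, 0, 0]
    - [0, 0, 0]
    - [0, 0, 0]
    - [0, 0, 0]
    - [0, 0, 0]
    - [0, 0, 0]
    - [0, 0, 0]
    - [0, 0, 0]
    - [0, 0, 0]
    - [0, 0, 0]
    - [0, 0, 0]
    - [0, 0, 0]
    - [0, 0, 0]

```text
t: 4.9
eef_pos: [0.4933, -0.1238, 0.1474]
tool_rot: [0.699, 0.715, 0.001, 0.002]
ft_force: [1.3, 2.7, 12.1]
width: 0.0307
grasp_force: 37.5
```

>>> servo_tool:
  jaw: [6, 6, 6, 6, 6, 6, 6, 6, 6, 6, 6, 6, 6, 6, 6]
  xyz:
    - [0, 0, 0]
    - [0, 0, 0]
    - [0, 0, 0]
    - [0, 0, -3]
    - [0, 0, -3]
    - [0, 0, -4]
    - [-4, 0.1, 0]
    - [-4.5, 0.1, 0]
    - [-4.5, 0.1, 0]
    - [-3.5, 0, 4]
    - [0, 0, 4]
    - [0, 0, 4]
    - [0, 0, 0]
    - [0, 0, 0]
    - [0, 0, 0]
  rotation:
    - [0, 0, 0]
    - [0, 0, 0]
    - [0, 0, 0]
    - [0, 0, 0]
    - [0, 0, 0]
    - [0, 0, 0]
    - [0, 0, 0]
    - [0, 0, 0]
    - [0, 0, 0]
    - [0, 0, 0]
    - [0, 0, 0]
    - [0, 0, 0]
    - [0, 0, 0]
    - [0, 0, 0]
    - [0, 0, 0]

```text
t: 6.4
eef_pos: [0.4997, -0.2869, 0.1294]
tool_rot: [0.699, 0.715, 0.0, 0.002]
ft_force: [0.4, -0.2, 0.6]
width: 0.0599
grasp_force: 0.0
```

```bash
sed -i 's/TO=(.495,-.272,1.4)/TO=(.496,-.272,1.4)/' h.py
python3 - <<'E'
from h import *
print(pose()[0]['eef_pos'],pose()[1]);im,c=snap('wrist','w3'); go(loc(TO,0,-.017,.083))
E
```

```text
[ 0.49970499 -0.28694137  0.12943149] 91.33228815267613
turn z -0.00 shift [-0.19 -0.34  4.64]
```

View pics/w3.png

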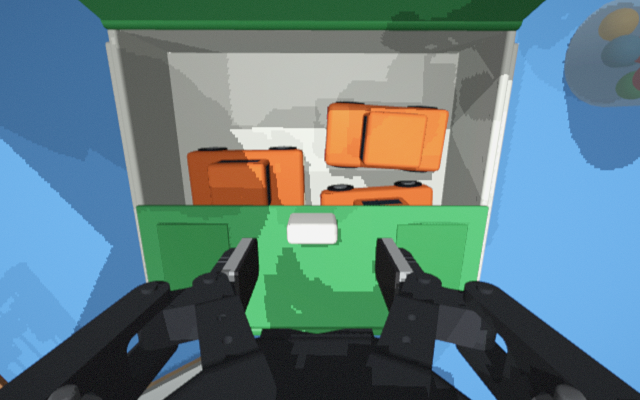

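The left flap is open and three or more cars are visible. The right tab is at (312,228). Grip it and swing that flap open.

>>> servo_tool:
  jaw: [6, 6, 6, 3, 3, 3, 3, 3, 3]
  xyz:
    - [-0.15, -0.3, 2]
    - [0, 0, 2.5]
    - [0, 0, 0]
    - [0, 0, 0]
    - [0, 0, 0]
    - [0, 0, 0]
    - [0, 0, 0]
    - [0, 0, 0]
    - [0, 0, 0]
  rotation:
    - [0, 0, 0]
    - [0, 0, 0]
    - [0, 0, 0]
    - [0, 0, 0]
    - [0, 0, 0]
    - [0, 0, 0]
    - [0, 0, 0]
    - [0, 0, 0]
    - [0, 0, 0]

```text
t: 7.35
eef_pos: [0.4968, -0.2885, 0.0839]
tool_rot: [0.699, 0.715, 0.001, 0.001]
ft_force: [0.1, 2.4, 7.6]
width: 0.0307
grasp_force: 38.9
```

>>> servo_tool:
  jaw: [3, 3, 3, 3, 3, 3, 3, 3, 3, 3, 3, 3, 3, 3, 3, 3, 3]
  xyz:
    - [-0.37, 0, -1.13]
    - [-0.51, 0, -1.07]
    - [-0.64, 0, -1.0]
    - [-0.76, 0, -0.91]
    - [-0.87, 0, -0.81]
    - [-0.96, 0, -0.7]
    - [-1.04, 0, -0.57]
    - [-1.1, 0, -0.44]
    - [-1.15, 0, -0.3]
    - [-1.18, 0, -0.15]
    - [-1.19, 0, 0]
    - [-1.18, 0, 0.14]
    - [-1.15, 0, 0.29]
    - [-1.11, 0, 0.43]
    - [0, 0, 0]
    - [0, 0, 0]
    - [0, 0, 0]
  rotation:
    - [0, 0, 0]
    - [0, 0, 0]
    - [0, 0, 0]
    - [0, 0, 0]
    - [0, 0, 0]
    - [0, 0, 0]
    - [0, 0, 0]
    - [0, 0, 0]
    - [0, 0, 0]
    - [0, 0, 0]
    - [0, 0, 0]
    - [0, 0, 0]
    - [0, 0, 0]
    - [0, 0, 0]
    - [0, 0, 0]
    - [0, 0, 0]
    - [0, 0, 0]

```text
t: 9.05
eef_pos: [0.4996, -0.4212, 0.1465]
tool_rot: [0.699, 0.715, 0.0, 0.002]
ft_force: [1.5, -1.6, 7.3]
width: 0.0307
grasp_force: 36.3
```

>>> servo_tool:
  jaw: [6, 6, 6, 6, 6, 6, 6, 6, 6, 6, 6, 6, 6]
  xyz:
    - [0, 0, 0]
    - [0, 0, 0]
    - [0, 0, -3]
    - [0, 0, -4]
    - [0, 0, -5]
    - [2.5, 0, -3]
    - [3, 0, -3]
    - [3, 0, 0]
    - [3, 0, 0]
    - [0, 0, 0]
    - [0, 0, 0]
    - [0, 0, 0]
    - [0, 0, 0]
  rotation:
    - [0, 0, 0]
    - [0, 0, 0]
    - [0, 0, 0]
    - [0, 0, 0]
    - [0, 0, 0]
    - [0, 0, 0]
    - [0, 0, 0]
    - [0, 0, 0]
    - [0, 0, 0]
    - [0, 0, 0]
    - [0, 0, 0]
    - [0, 0, 0]
    - [0, 0, 0]

```text
t: 10.35
eef_pos: [0.4958, -0.3059, 0.3237]
tool_rot: [0.699, 0.715, -0.0, -0.0]
ft_force: [-0.0, 0.1, 0.5]
width: 0.0599
grasp_force: 0.0
```

Run:
```python
from h import *
print(pose()[0]['eef_pos'],pose()[1]);im,c=snap('wrist','w4'); np.save('c4.npy',c,allow_pickle=True)
im,c=snap('top','t4')
```

```text
[ 0.49581686 -0.30593418  0.32373238] 91.26026484150242
```

View pics/w4.png

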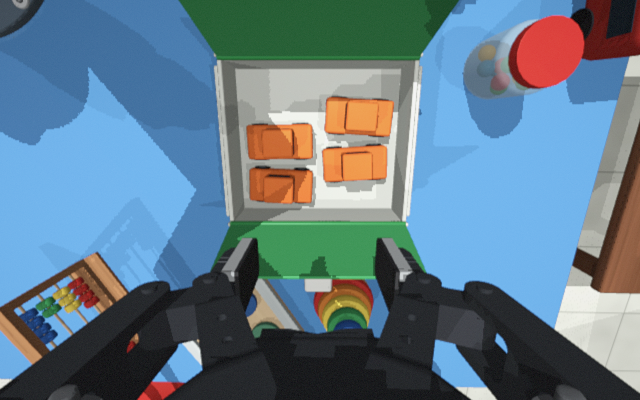

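Run:
```python
import cv2
im=cv2.imread('pics/w4.png')[85:215,230:410]
cv2.imwrite('pics/crop4.png',cv2.resize(im,None,fx=4.4,fy=4.4,interpolation=cv2.INTER_CUBIC))
```

```text
(no output)
```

View pics/crop4.png

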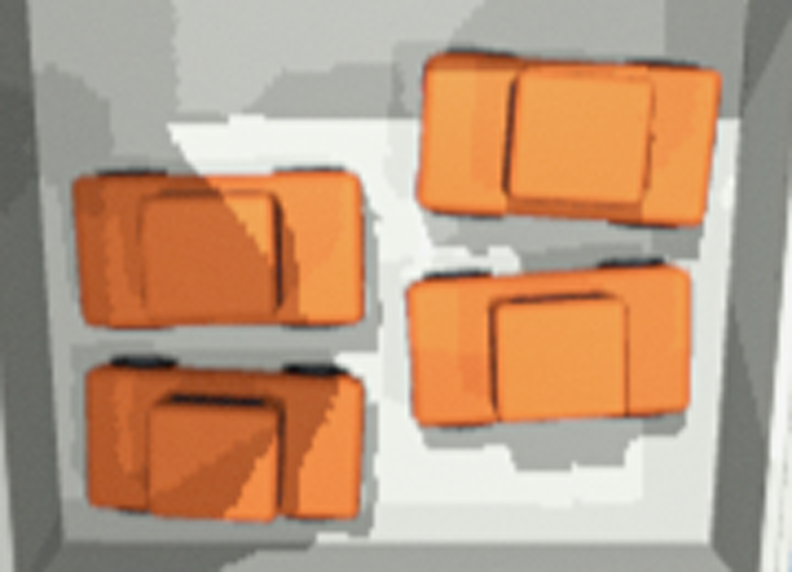

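The crop shows four cars in two rows: P lower left, Q upper left, R upper right (tilted a little) and S lower right. Casting the roof corners gives their centres.

```bash
cat > roof.py <<'E'
from h import *
def roof(c,uv,z):
    P=ray(c,uv,z)[:,:2]; m=P.mean(0); e=(P[1]-P[0]+P[2]-P[3])/2; f=(P[3]-P[0]+P[2]-P[1])/2
    return m,np.degrees(np.arctan2(e[1],e[0])),np.linalg.norm(e)*1000,np.linalg.norm(f)*1000
E
python3 - <<'E'
from roof import *
c=np.load('c4.npy',allow_pickle=True).item()
D=dict(P=[(148,405),(277,403),(277,520),(149,516)],Q=[(142,198),(272,194),(275,312),(143,312)],R=[(513,70),(648,78),(643,206),(510,196)],S=[(495,303),(625,294),(627,412),(496,418)])
for k,v in D.items():
    m,a,l,w=roof(c,np.array(v)/4.4+[230,85],.062); print(k,m.round(4),round(a,1),round(l,1),round(w,1)); go([*m,.05],90+a)
E
```

```text
P [ 0.4414 -0.3366] 0.9 41.5 37.8
turn z 0.41 shift [-2.99 -5.49 27.37]
Q [ 0.4406 -0.2708] 2.2 40.5 35.3
turn z -0.91 shift [ 3.7  -5.38 27.37]
R [ 0.553  -0.2336] -2.4 40.7 36.9
turn z 3.63 shift [ 7.45  5.41 27.37]
S [ 0.5516 -0.3002] 4.6 41.2 37.0
turn z -3.37 shift [ 0.11  5.6  27.37]
```

>>> servo_tool:
  jaw: [6, 6, 6, 6, 6, 6, 6, 6, 6, 6, 3.5, 3.5, 3.5, 3.5, 3.5]
  xyz:
    - [0, 0, 0]
    - [0.1, 2.8, 4]
    - [0, 2.8, 4]
    - [0, 0, 5]
    - [0, 0, 5]
    - [0, 0, 4.9]
    - [0, 0, 3]
    - [0, 0, 3]
    - [0, 0, 0]
    - [0, 0, 0]
    - [0, 0, 0]
    - [0, 0, 0]
    - [0, 0, 0]
    - [0, 0, 0]
    - [0, 0, 0]
  rotation:
    - [0, 0, -3.4]
    - [0, 0, 0]
    - [0, 0, 0]
    - [0, 0, 0]
    - [0, 0, 0]
    - [0, 0, 0]
    - [0, 0, 0]
    - [0, 0, 0]
    - [0, 0, 0]
    - [0, 0, 0]
    - [0, 0, 0]
    - [0, 0, 0]
    - [0, 0, 0]
    - [0, 0, 0]
    - [0, 0, 0]
  newtons: 60

```text
t: 11.95
eef_pos: [0.5524, -0.3001, 0.0364]
tool_rot: [0.677, 0.736, 0.0, 0.001]
ft_force: [-0.0, 0.0, 6.9]
width: 0.0409
grasp_force: 62.0
```

>>> servo_tool:
  jaw: [3.5, 3.5, 3.5, 3.5, 3.5, 3.5, 3.5, 3.5]
  xyz:
    - [0, 0, -2]
    - [0, 0, -2]
    - [0, 0, 0]
    - [0, 0, 0]
    - [0, 0, 0]
    - [0, 0, 0]
    - [0, 0, 0]
    - [0, 0, 0]
  rotation:
    - [0, 0, 0]
    - [0, 0, 0]
    - [0, 0, 0]
    - [0, 0, 0]
    - [0, 0, 0]
    - [0, 0, 0]
    - [0, 0, 0]
    - [0, 0, 0]

```text
t: 12.75
eef_pos: [0.5515, -0.2994, 0.0747]
tool_rot: [0.677, 0.736, -0.0, -0.0]
ft_force: [-0.3, -0.1, -3.6]
width: 0.0409
grasp_force: 61.7
```

Run:
```python
from h import *
o,y,_=pose();print(y,o['eef_pos'],o['width']);f=[]
for i in range(5): f.append(env.get_obs()['ft_force'][2]); env.capture('wrist')
print(np.round(f,2),env.get_obs()['torque'])
```

```text
94.71371423260906 [ 0.55147933 -0.29943988  0.07466553] 0.04094627082949878
[-3.6  -3.1  -2.53 -2.11 -2.69] [0.03980638 0.02569462 0.02183432]
```

Fz is about −2.9 N, so S has a pack. It goes to bay 2.

>>> servo_tool:
  jaw: [3.5, 3.5, 3.5, 3.5, 3.5, 3.5, 3.5, 3.5, 3.5, 3.5, 3.5]
  xyz:
    - [0, 0, -4]
    - [0, 0, -4]
    - [0, 0, -4]
    - [0, 0, -4]
    - [4.5, -0.35, 0]
    - [4.5, -0.35, 0]
    - [4.5, -0.35, 0]
    - [4.5, -0.35, 0]
    - [4.5, -0.35, 0]
    - [4.5, -0.35, 0]
    - [4.5, -0.35, 0]
  rotation:
    - [0, 0, 0]
    - [0, 0, 0]
    - [0, 0, 0]
    - [0, 0, 0]
    - [0, 0, 0]
    - [0, 0, 0]
    - [0, 0, 0]
    - [0, 0, 0]
    - [0, 0, 0]
    - [0, 0, 0]
    - [0, 0, 0]

```text
t: 14.1
eef_pos: [0.5008, 0.014, 0.2353]
tool_rot: [0.678, 0.736, 0.0, 0.0]
ft_force: [1.0, 0.3, -3.0]
width: 0.0408
grasp_force: 62.4
```

>>> servo_tool:
  jaw: [3.5, 3.5, 3.5, 3.5, 3.5, 3.5, 3.5, 3.5, 3.5, 3.5, 3.5, 3.5, 3.5, 3.5]
  xyz:
    - [0, 0, 1]
    - [0, 0, 1]
    - [0, 0, 1]
    - [0, 0, 1]
    - [0, 0, 1]
    - [0, 0, 1]
    - [0, 0, 1]
    - [0, 0, 1]
    - [0, 0, 1]
    - [0, 0, 1]
    - [0, 0, 1]
    - [0, 0, 1]
    - [0, 0, 0]
    - [0, 0, 0]
  rotation:
    - [0, 0, 8.1]
    - [0, 0, 8.1]
    - [0, 0, 8.1]
    - [0, 0, 8.1]
    - [0, 0, 8.1]
    - [0, 0, 8.1]
    - [0, 0, 8.1]
    - [0, 0, 8.1]
    - [0, 0, 8.1]
    - [0, 0, 8.1]
    - [0, 0, 8.1]
    - [0, 0, 8.1]
    - [0, 0, 0]
    - [0, 0, 0]

```text
t: 15.5
eef_pos: [0.5009, -0.0054, 0.1152]
tool_rot: [1.0, -0.01, -0.0, -0.007]
ft_force: [-0.5, 1.2, -3.5]
width: 0.0411
grasp_force: 62.2
```

Run:
```python
from h import *
print(pose()[0]['joint_pos'].round(2),pose()[1]);im,c=snap('wrist','w5'); go(loc(CH,0,0,.044),-2.5)
for x in(-.111,.111): print(proj(c,[loc(CH,x,y,.02) for y in(-.061,.061)]).round(1).tolist())
```

```text
[-0.02  0.27 -0.26  1.04  0.01  3.14] -1.1070707364390775
turn z 1.42 shift [-0.05 -1.79  7.14]
[[359.9, 316.0], [230.9, 311.9]]
[[379.2, 59.1], [215.4, 55.1]]
```

View pics/w5.png

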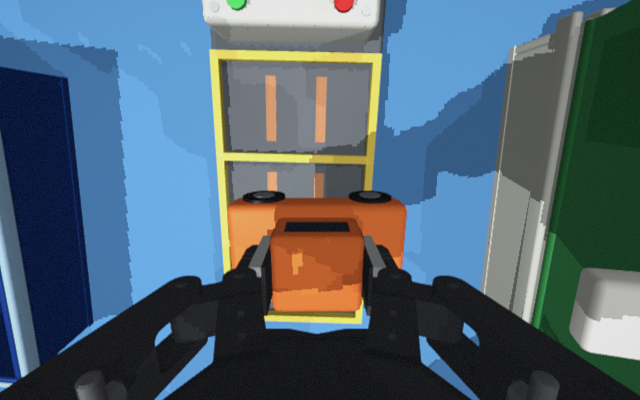

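The view shows the last joint at its limit: the bay is ahead and the kerb corners at (215,55) and (379,57) match the prediction. I'll turn the other way, to yaw 177.5.

>>> servo_tool:
  jaw: [3.5, 3.5, 3.5, 3.5, 3.5, 3.5, 3.5, 3.5, 3.5, 3.5, 3.5]
  xyz:
    - [0, 0, 0]
    - [0, 0, 0]
    - [0, 0, 0]
    - [0, 0, 0]
    - [0, 0, 0]
    - [0, 0, 0]
    - [0, 0, 0]
    - [0, 0, 0]
    - [0, 0, 0]
    - [0, 0, 0]
    - [0, 0, 0]
  rotation:
    - [0, 0, -8.5]
    - [0, 0, -8.5]
    - [0, 0, -8.5]
    - [0, 0, -8.5]
    - [0, 0, -8.5]
    - [0, 0, -8.5]
    - [0, 0, -8.5]
    - [0, 0, -8.5]
    - [0, 0, -8.5]
    - [0, 0, -8.5]
    - [0, 0, -8.5]

```text
t: 16.65
eef_pos: [0.5014, -0.0047, 0.1156]
tool_rot: [0.689, 0.724, 0.006, -0.005]
ft_force: [-1.2, -0.4, -2.3]
width: 0.0407
grasp_force: 62.3
```

>>> servo_tool:
  jaw: [3.5, 3.5, 3.5, 3.5, 3.5, 3.5, 3.5, 3.5, 3.5, 3.5, 3.5, 3.5]
  xyz:
    - [0, 0, 0]
    - [0, 0, 0]
    - [0, 0, 0]
    - [0, 0, 0]
    - [0, 0, 0]
    - [0, 0, 0]
    - [0, 0, 0]
    - [0, 0, 0]
    - [0, 0, 0]
    - [0, 0, 0]
    - [0, 0, 0]
    - [0, 0, 0]
  rotation:
    - [0, 0, -8.5]
    - [0, 0, -8.5]
    - [0, 0, -8.5]
    - [0, 0, -8.5]
    - [0, 0, -8.5]
    - [0, 0, -8.5]
    - [0, 0, -8.5]
    - [0, 0, -8.5]
    - [0, 0, -8.5]
    - [0, 0, -8.5]
    - [0, 0, 0]
    - [0, 0, 0]

```text
t: 17.85
eef_pos: [0.5013, -0.0049, 0.1154]
tool_rot: [0.024, 1.0, 0.007, 0.0]
ft_force: [0.1, -0.1, -3.5]
width: 0.0408
grasp_force: 62.4
```

Run:
```python
from h import *
print(pose()[0]['joint_pos'].round(2),pose()[0]['tool_rot'],pose()[0]['eef_pos'],pose()[1],pose()[2].as_matrix()[:,2].round(4)); go(loc(CH,0,0,.044),177.5)
```

```text
[-0.02  0.27 -0.26  1.04  0.01  0.03] [2.44947018e-02 9.99672880e-01 7.35635932e-03 1.60810320e-04] [ 0.50125079 -0.00485999  0.11540473] 177.1927735460166 [ 7.000e-04  1.470e-02 -9.999e-01]
turn z -0.31 shift [0.06 1.76 7.14]
```

>>> servo_tool:
  jaw: [3.5, 3.5, 3.5, 3.5, 3.5, 3.5]
  xyz:
    - [0, 0, 0]
    - [0, 1.8, 0]
    - [0, 0, 3]
    - [0, 0, 2]
    - [0, 0, 0]
    - [0, 0, 0]
  rotation:
    - [0.84, 0, -0.3]
    - [0, 0, 0]
    - [0, 0, 0]
    - [0, 0, 0]
    - [0, 0, 0]
    - [0, 0, 0]

```text
t: 18.45
eef_pos: [0.5017, 0.0129, 0.0656]
tool_rot: [0.02, 1.0, -0.0, -0.0]
ft_force: [1.1, -0.2, -2.2]
width: 0.0408
grasp_force: 62.2
```

Run:
```python
from h import *
print(pose()[1],pose()[2].as_matrix()[:,2].round(4)); go(loc(CH,0,0,.0435))
```

```text
177.66551954980065 [-7.e-04 -3.e-04 -1.e+00]
turn z -0.00 shift [ 0.03 -0.01  2.21]
```

>>> servo_tool:
  jaw: [3.5, 3.5, 3.5, 5, 6, 6, 6]
  xyz:
    - [0, 0, 1.2]
    - [0, 0, 1]
    - [0, 0, 0]
    - [0, 0, 0]
    - [0, 0, 0]
    - [0, 0, 0]
    - [0, 0, -3]
  rotation:
    - [0, 0, 0]
    - [0, 0, 0]
    - [0, 0, 0]
    - [0, 0, 0]
    - [0, 0, 0]
    - [0, 0, 0]
    - [0, 0, 0]

```text
t: 19.15
eef_pos: [0.4995, 0.0127, 0.0708]
tool_rot: [0.02, 1.0, -0.0, -0.003]
ft_force: [0.9, 0.1, 1.1]
width: 0.0601
grasp_force: 0.0
```

>>> servo_tool:
  jaw: [6, 6, 6, 6, 6, 6, 6, 6, 6, 6, 6, 6, 6, 6, 6, 6, 6, 6, 6]
  xyz:
    - [0, 0, -3]
    - [0, 0, -3]
    - [0, 0, -3]
    - [0, 0, -3]
    - [0, 0, -3]
    - [0, 0, -3]
    - [0, 0, -1]
    - [0, 0, 0]
    - [0, 0, 0]
    - [0, 0, 0]
    - [0, 0, 0]
    - [-4.1, 1, 0]
    - [-4.1, 1, 0]
    - [-4.1, 1, 0]
    - [-4.1, 1, 0]
    - [-4, 1.1, 0]
    - [-4, 1.1, 0]
    - [0, 0, 0]
    - [0, 0, 0]
  rotation:
    - [0, 0, 8.18]
    - [0, 0, 8.18]
    - [0, 0, 8.18]
    - [0, 0, 8.18]
    - [0, 0, 8.18]
    - [0, 0, 8.18]
    - [0, 0, 8.18]
    - [0, 0, 8.18]
    - [0, 0, 8.18]
    - [0, 0, 8.18]
    - [0, 0, 8.18]
    - [0, 0, 0]
    - [0, 0, 0]
    - [0, 0, 0]
    - [0, 0, 0]
    - [0, 0, 0]
    - [0, 0, 0]
    - [0, 0, 0]
    - [0, 0, 0]

```text
t: 21.05
eef_pos: [0.5541, -0.2342, 0.2626]
tool_rot: [0.721, 0.693, -0.0, -0.001]
ft_force: [0.1, 0.3, 0.5]
width: 0.06
grasp_force: 0.0
```

```bash
cat > cars.py <<'E'
from h import *
def cars(im,c,z=.034,amin=300,show=True):
    hsv=cv2.cvtColor(im,cv2.COLOR_RGB2HSV); m=cv2.inRange(hsv,(4,150,80),(18,255,255))
    m=cv2.morphologyEx(m,cv2.MORPH_CLOSE,np.ones((5,5),np.uint8))
    for k in cv2.findContours(m,cv2.RETR_EXTERNAL,cv2.CHAIN_APPROX_NONE)[0]:
        if cv2.contourArea(k)<amin: continue
        P=ray(c,k[:,0],z)[:,:2].astype(np.float32); (x,y),(w,h),a=cv2.minAreaRect(P)
        if w<h: w,h,a=h,w,a-90
        a=(a+90)%180-90
        print('car',k[:,0].mean(0).round(),'xy %.4f %.4f  %.0fx%.0f ang %.1f'%(x,y,w*1000,h*1000,a))
E
python3 - <<'E'
from cars import *
cars(cv2.imread('pics/w4.png')[:,:,::-1].copy(),np.load('c4.npy',allow_pickle=True).item())
print(pose()[0]['eef_pos'],pose()[1]);im,c=snap('wrist','w6'); cars(im,c); go([.553,-.2336,.0375],87.6)
im,c=snap('top','t6');print('top');cars(im,c,.034,60)
E
```

```text
car [344. 296.] xy 0.5449 -0.5291  92x76 ang 6.9
car [280. 185.] xy 0.4412 -0.3365  93x52 ang -1.0
car [355. 163.] xy 0.5511 -0.3003  93x50 ang 4.8
car [280. 141.] xy 0.4404 -0.2707  94x50 ang 2.5
car [359. 116.] xy 0.5528 -0.2334  94x50 ang -2.0
[ 0.55410981 -0.23419795  0.26257979] 87.66056059643063
car [241. 245.] xy 0.4429 -0.3335  95x53 ang -1.0
car [233. 203.] xy 0.4419 -0.2709  96x56 ang 4.2
car [317. 172.] xy 0.5537 -0.2325  94x49 ang -2.3
turn z 0.13 shift [-0.04 -0.11 22.54]
top
car [492. 339.] xy 0.1455 -0.5962  256x92 ang -61.3
car [311. 225.] xy 0.5030 0.0105  95x51 ang 88.0
car [473. 214.] xy 0.5462 -0.5394  91x68 ang 11.9
car [382. 209.] xy 0.5554 -0.2316  94x40 ang -0.3
car [385.  10.] xy 1.2551 -0.2438  721x77 ang -89.5
```

Automatic detection matches the earlier values, and the bay 2 car stands at 88°. Next is R.

>>> servo_tool:
  jaw: [6, 6, 6, 6, 6, 6, 6, 3.5, 3.5, 3.5, 3.5]
  xyz:
    - [0, -0.1, 4.5]
    - [0, 0, 5]
    - [0, 0, 5]
    - [0, 0, 5]
    - [0, 0, 3]
    - [0, 0, 0]
    - [0, 0, 0]
    - [0, 0, 0]
    - [0, 0, 0]
    - [0, 0, 0]
    - [0, 0, 0]
  rotation:
    - [0, 0, 0]
    - [0, 0, 0]
    - [0, 0, 0]
    - [0, 0, 0]
    - [0, 0, 0]
    - [0, 0, 0]
    - [0, 0, 0]
    - [0, 0, 0]
    - [0, 0, 0]
    - [0, 0, 0]
    - [0, 0, 0]

```text
t: 22.25
eef_pos: [0.5547, -0.2338, 0.0408]
tool_rot: [0.721, 0.693, 0.001, 0.002]
ft_force: [-1.1, 2.7, 10.3]
width: 0.041
grasp_force: 61.2
```

>>> servo_tool:
  jaw: [3.5, 3.5, 3.5, 3.5, 3.5, 3.5]
  xyz:
    - [0, 0, -2]
    - [0, 0, -2]
    - [0, 0, 0]
    - [0, 0, 0]
    - [0, 0, 0]
    - [0, 0, 0]
  rotation:
    - [0, 0, 0]
    - [0, 0, 0]
    - [0, 0, 0]
    - [0, 0, 0]
    - [0, 0, 0]
    - [0, 0, 0]

```text
t: 22.85
eef_pos: [0.5527, -0.2332, 0.0774]
tool_rot: [0.721, 0.693, -0.0, -0.001]
ft_force: [0.4, -0.1, -1.8]
width: 0.0406
grasp_force: 61.3
```

```bash
cat > wt.py <<'E'
from h import *
o,y,_=pose();print(y,o['eef_pos'],o['width']);f=[]
for i in range(5): f.append(env.get_obs()['ft_force'][2]); env.capture('wrist')
print(np.round(f,2),np.mean(f))
o,y,_=pose();p=o['eef_pos']
for n,t,yaw in(('bay1',loc(CH,-.076,0,.14),177.5),('bay3',loc(CH,.076,0,.14),177.5),('bin-',loc(BI,0,-.042,.13),82.5),('bin+',loc(BI,0,.042,.13),82.5)):
    print(n,t.round(4)); go([*t[:2],.235]); go(t,yaw)
E
python3 wt.py
```

```text
87.7558316786393 [ 0.55274764 -0.23322044  0.07743338] 0.04055925490867856
[-1.79 -1.13 -0.3  -0.92 -1.34] -1.0969875669540534
bay1 [0.4255 0.0161 0.14  ]
turn z -0.00 shift [ 24.43 -13.72 -15.73]
turn z -89.75 shift [13.82 24.37 -6.23]
bay3 [0.5773 0.0095 0.14  ]
turn z -0.00 shift [ 24.36   1.48 -15.73]
turn z -89.75 shift [-1.38 24.37 -6.23]
bin- [0.4953 0.2726 0.13  ]
turn z -0.00 shift [ 50.33  -7.74 -15.73]
turn z 5.25 shift [ 49.41 -12.32  -5.23]
bin+ [0.5063 0.3558 0.13  ]
turn z -0.00 shift [ 58.69  -6.98 -15.73]
turn z 5.25 shift [ 57.81 -12.32  -5.23]
```

R is empty (about 1.1 N) and goes in the bin.

>>> servo_tool:
  jaw: [3.5, 3.5, 3.5, 3.5, 3.5, 3.5, 3.5, 3.5, 3.5, 3.5, 3.5, 3.5, 3.5, 3.5, 3.5, 3.5, 3.5, 3.5, 3.5, 3.5]
  xyz:
    - [0, 0, -4]
    - [0, 0, -4]
    - [0, 0, -4]
    - [0, 0, -3.7]
    - [4.5, -0.54, 0]
    - [4.5, -0.54, 0]
    - [4.5, -0.54, 0]
    - [4.5, -0.54, 0]
    - [4.5, -0.54, 0]
    - [4.5, -0.54, 0]
    - [4.5, -0.54, 0]
    - [4.5, -0.54, 0]
    - [4.5, -0.54, 0]
    - [4.5, -0.54, 0]
    - [4.5, -0.54, 0]
    - [4.5, -0.54, 0]
    - [4.6, -0.5, 0]
    - [0, 0, 4]
    - [0, 0, 4]
    - [0, 0, 0]
  rotation:
    - [0, 0, 0]
    - [0, 0, 0]
    - [0, 0, 0]
    - [0, 0, 0]
    - [0, 0, 0]
    - [0, 0, 0]
    - [0, 0, 0]
    - [0, 0, 0]
    - [0, 0, 0]
    - [0, 0, 0]
    - [0, 0, 0]
    - [0, 0, 0]
    - [0, 0, 0]
    - [0, 0, 0]
    - [0, 0, 0]
    - [0, 0, 0]
    - [0, 0, 0]
    - [0, 0, 5.25]
    - [0, 0, 0]
    - [0, 0, 0]

```text
t: 25.1
eef_pos: [0.5036, 0.3534, 0.1499]
tool_rot: [0.752, 0.66, -0.004, -0.001]
ft_force: [-1.4, -0.7, -1.8]
width: 0.0409
grasp_force: 61.3
```

Run:
```python
from h import *
print(pose()[0]['eef_pos'],pose()[1],pose()[0]['width'],pose()[0]['ft_force']);im,c=snap('wrist','w7'); go(loc(BI,0,.042,.043),82.5)
print(proj(c,[loc(BI,sx*.117,sy*.097,.075) for sx,sy in((-1,-1),(-1,1),(1,1),(1,-1))]).round(1).tolist())
```

```text
[0.50363769 0.35343393 0.14993454] 82.54884716473157 0.04088862454709846 [-1.38951211 -0.65745607 -1.82722642]
turn z 0.03 shift [ 0.2   0.11 11.05]
[[190.6, 351.3], [160.2, 130.9], [483.8, 131.6], [450.3, 353.2]]
```

View pics/w7.png

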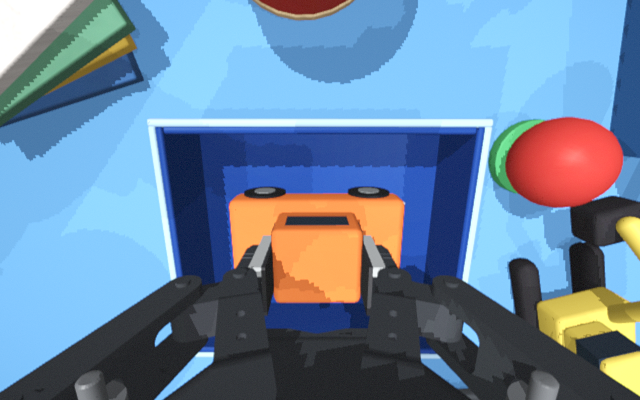

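The car is square over the bin at (317,245) and the rim lies where expected. Lowering it.

>>> servo_tool:
  jaw: [3.5, 3.5, 3.5, 3.5, 3.5, 6, 6, 6, 6, 6, 6, 6, 6]
  xyz:
    - [0.2, 0.1, 4]
    - [0, 0, 4]
    - [0, 0, 2]
    - [0, 0, 0.9]
    - [0, 0, 0]
    - [0, 0, 0]
    - [0, 0, 0]
    - [0, 0, -3]
    - [0, 0, -4]
    - [0, 0, -5]
    - [0, 0, -5]
    - [0, 0, -5]
    - [0, 0, 0]
  rotation:
    - [0, 0, 0]
    - [0, 0, 0]
    - [0, 0, 0]
    - [0, 0, 0]
    - [0, 0, 0]
    - [0, 0, 0]
    - [0, 0, 0]
    - [0, 0, 0]
    - [0, 0, 0]
    - [0, 0, 0]
    - [0, 0, 0]
    - [0, 0, 0]
    - [0, 0, 0]

```text
t: 26.45
eef_pos: [0.5096, 0.3581, 0.2749]
tool_rot: [0.752, 0.659, 0.006, 0.0]
ft_force: [0.7, 0.6, -0.3]
width: 0.0601
grasp_force: 0.0
```

Run:
```python
from cars import *
im,c=snap('wrist');cars(im,c); go([.4404,-.2707,.2635],92.4)
im,c=snap('top','t7');print('top');cars(im,c,.034,60)
```

```text
car [314. 173.] xy 0.5080 0.3583  95x51 ang -7.5
turn z -9.89 shift [-62.5   -9.5    0.76]
top
car [492. 339.] xy 0.1453 -0.5959  256x92 ang -61.3
car [405. 244.] xy 0.4423 -0.3047  115x93 ang -89.6
car [311. 225.] xy 0.5029 0.0106  95x51 ang 87.6
car [208. 223.] xy 0.5095 0.3551  95x51 ang -6.5
car [472. 214.] xy 0.5451 -0.5343  91x79 ang 11.9
car [385.  10.] xy 1.2551 -0.2438  721x77 ang -89.5
```

>>> servo_tool:
  jaw: [6, 6, 6, 6, 6, 6, 6, 6, 6, 6, 6, 6, 6, 6, 6, 6, 6, 6]
  xyz:
    - [0, 0, 0]
    - [0, 0, 0]
    - [-4.46, -0.68, 0]
    - [-4.46, -0.68, 0]
    - [-4.46, -0.68, 0]
    - [-4.46, -0.68, 0]
    - [-4.46, -0.68, 0]
    - [-4.46, -0.68, 0]
    - [-4.46, -0.68, 0]
    - [-4.46, -0.68, 0]
    - [-4.46, -0.68, 0]
    - [-4.46, -0.68, 0]
    - [-4.46, -0.68, 0]
    - [-4.46, -0.68, 0]
    - [-4.46, -0.68, 0]
    - [-4.46, -0.68, 0]
    - [0, 0, 0]
    - [0, 0, 0]
  rotation:
    - [0, 0, -5]
    - [0, 0, -4.9]
    - [0, 0, 0]
    - [0, 0, 0]
    - [0, 0, 0]
    - [0, 0, 0]
    - [0, 0, 0]
    - [0, 0, 0]
    - [0, 0, 0]
    - [0, 0, 0]
    - [0, 0, 0]
    - [0, 0, 0]
    - [0, 0, 0]
    - [0, 0, 0]
    - [0, 0, 0]
    - [0, 0, 0]
    - [0, 0, 0]
    - [0, 0, 0]

```text
t: 28.35
eef_pos: [0.438, -0.2716, 0.2652]
tool_rot: [0.693, 0.721, -0.0, -0.001]
ft_force: [0.1, -0.1, -1.0]
width: 0.0597
grasp_force: 0.0
```

Run:
```python
from cars import *
im,c=snap('wrist');cars(im,c); print(pose()[1]);go([.4404,-.2707,.041],92.4)
```

```text
car [317. 221.] xy 0.4404 -0.3375  94x58 ang -1.7
car [319. 172.] xy 0.4398 -0.2701  94x50 ang 2.4
92.36863179779495
turn z -0.03 shift [-1.000e-02  2.100e-01  2.245e+01]
```

>>> servo_tool:
  jaw: [6, 6, 6, 6, 6, 6, 6, 3.5, 3.5, 3.5, 3.5]
  xyz:
    - [0.05, 0.2, 4.4]
    - [0, 0, 5]
    - [0, 0, 5]
    - [0, 0, 5]
    - [0, 0, 3]
    - [0, 0, 0]
    - [0, 0, 0]
    - [0, 0, 0]
    - [0, 0, 0]
    - [0, 0, 0]
    - [0, 0, 0]
  rotation:
    - [0, 0, 0]
    - [0, 0, 0]
    - [0, 0, 0]
    - [0, 0, 0]
    - [0, 0, 0]
    - [0, 0, 0]
    - [0, 0, 0]
    - [0, 0, 0]
    - [0, 0, 0]
    - [0, 0, 0]
    - [0, 0, 0]

```text
t: 29.5
eef_pos: [0.442, -0.2709, 0.0445]
tool_rot: [0.692, 0.722, 0.0, 0.001]
ft_force: [-1.5, 2.7, 12.3]
width: 0.0405
grasp_force: 60.7
```

>>> servo_tool:
  jaw: [3.5, 3.5, 3.5, 3.5, 3.5, 3.5]
  xyz:
    - [0, 0, -2]
    - [0, 0, -2]
    - [0, 0, 0]
    - [0, 0, 0]
    - [0, 0, 0]
    - [0, 0, 0]
  rotation:
    - [0, 0, 0]
    - [0, 0, 0]
    - [0, 0, 0]
    - [0, 0, 0]
    - [0, 0, 0]
    - [0, 0, 0]

```text
t: 30.1
eef_pos: [0.4402, -0.2702, 0.0814]
tool_rot: [0.692, 0.722, -0.0, -0.001]
ft_force: [0.2, -0.8, -3.4]
width: 0.0403
grasp_force: 62.6
```

```bash
python3 wt.py
```

```text
92.4036878674778 [ 0.44020235 -0.27024073  0.08138447] 0.04025359494459534
[-3.37 -3.67 -3.15 -1.96 -3.06] -3.0428961450600083
bay1 [0.4255 0.0161 0.14  ]
turn z -0.00 shift [ 28.69  -0.3  -15.32]
turn z -85.10 shift [ 2.75 28.56 -5.82]
bay3 [0.5773 0.0095 0.14  ]
turn z -0.00 shift [ 27.39  14.84 -15.32]
turn z -85.10 shift [-12.45  28.56  -5.82]
bin- [0.4953 0.2726 0.13  ]
turn z -0.00 shift [ 54.02   7.75 -15.32]
turn z 9.90 shift [54.55 -1.65 -4.82]
bin+ [0.5063 0.3558 0.13  ]
turn z -0.00 shift [ 62.3    9.2  -15.32]
turn z 9.90 shift [62.95 -1.65 -4.82]
```

Q has a pack (3.0 N). It goes to bay 1.

>>> servo_tool:
  jaw: [3.5, 3.5, 3.5, 3.5, 3.5, 3.5, 3.5, 3.5, 3.5, 3.5, 3.5]
  xyz:
    - [0, 0, -4]
    - [0, 0, -4]
    - [0, 0, -4]
    - [0, 0, -3.5]
    - [4.1, -0.04, 0]
    - [4.1, -0.04, 0]
    - [4.1, -0.04, 0]
    - [4.1, -0.04, 0]
    - [4.1, -0.04, 0]
    - [4.1, -0.04, 0]
    - [4.1, -0.04, 0]
  rotation:
    - [0, 0, 0]
    - [0, 0, 0]
    - [0, 0, 0]
    - [0, 0, 0]
    - [0, 0, 0]
    - [0, 0, 0]
    - [0, 0, 0]
    - [0, 0, 0]
    - [0, 0, 0]
    - [0, 0, 0]
    - [0, 0, 0]

```text
t: 31.45
eef_pos: [0.4255, 0.0177, 0.2372]
tool_rot: [0.692, 0.722, -0.0, -0.0]
ft_force: [0.8, -0.4, -2.5]
width: 0.0406
grasp_force: 62.9
```

>>> servo_tool:
  jaw: [3.5, 3.5, 3.5, 3.5, 3.5, 3.5, 3.5, 3.5, 3.5, 3.5, 3.5, 3.5, 3.5]
  xyz:
    - [0, 0, 0]
    - [0, 0, 0]
    - [0, 0, 1]
    - [0, 0, 1]
    - [0, 0, 1]
    - [0, 0, 1]
    - [0, 0, 1]
    - [0, 0, 1]
    - [0, 0, 1]
    - [0, 0, 1]
    - [0, 0, 2]
    - [0, 0, 0]
    - [0, 0, 0]
  rotation:
    - [0, 0, -8.5]
    - [0, 0, -8.5]
    - [0, 0, -8.5]
    - [0, 0, -8.5]
    - [0, 0, -8.5]
    - [0, 0, -8.5]
    - [0, 0, -8.5]
    - [0, 0, -8.5]
    - [0, 0, -8.5]
    - [0, 0, -8.5]
    - [0, 0, 0]
    - [0, 0, 0]
    - [0, 0, 0]

```text
t: 32.75
eef_pos: [0.4256, 0.0161, 0.1374]
tool_rot: [0.023, 1.0, 0.0, -0.001]
ft_force: [0.1, 0.3, -2.6]
width: 0.0408
grasp_force: 62.7
```

Run:
```python
from h import *
o=pose()[0];print(pose()[1],pose()[2].as_matrix()[:,2].round(4),o['width'],o['joint_pos'].round(2)); go(loc(CH,-.076,0,.0515),177.5)
```

```text
177.36555525504338 [-0.0011  0.     -1.    ] 0.040773564336347254 [ 0.04  0.11 -0.41  1.06  0.    0.08]
turn z -0.13 shift [ 0.02 -0.    8.59]
```

>>> servo_tool:
  jaw: [3.5, 3.5, 3.5, 3.5, 6, 6, 6, 6, 6]
  xyz:
    - [0, 0, 4]
    - [0, 0, 3]
    - [0, 0, 1.6]
    - [0, 0, 0]
    - [0, 0, 0]
    - [0, 0, 0]
    - [0, 0, -2]
    - [0, 0, -3]
    - [0, 0, -3]
  rotation:
    - [0, 0, 0]
    - [0, 0, 0]
    - [0, 0, 0]
    - [0, 0, 0]
    - [0, 0, 0]
    - [0, 0, 0]
    - [0, 0, 0]
    - [0, 0, 0]
    - [0, 0, 0]

```text
t: 33.65
eef_pos: [0.4259, 0.0161, 0.1329]
tool_rot: [0.023, 1.0, 0.0, 0.0]
ft_force: [1.2, -0.2, 0.1]
width: 0.0598
grasp_force: 0.0
```

>>> servo_tool:
  jaw: [6, 6, 6, 6, 6, 6, 6, 6, 6, 6, 6, 6, 6, 6, 6, 6, 6, 6, 6, 6]
  xyz:
    - [0, 0, -3]
    - [0, 0, -3]
    - [0, 0, -3]
    - [0, 0, -3]
    - [0, 0, -1]
    - [0, 0, 0]
    - [0, 0, 0]
    - [0, 0, 0]
    - [0, 0, 0]
    - [0, 0, 0]
    - [0, 0, 0]
    - [-4.41, 0.19, 0]
    - [-4.41, 0.19, 0]
    - [-4.41, 0.19, 0]
    - [-4.41, 0.19, 0]
    - [-4.41, 0.19, 0]
    - [-4.41, 0.19, 0]
    - [-4.41, 0.19, 0]
    - [-4.41, 0.19, 0]
    - [0, 0, 0]
  rotation:
    - [0, 0, 7.95]
    - [0, 0, 7.95]
    - [0, 0, 7.95]
    - [0, 0, 7.95]
    - [0, 0, 7.95]
    - [0, 0, 7.95]
    - [0, 0, 7.95]
    - [0, 0, 7.95]
    - [0, 0, 7.95]
    - [0, 0, 7.95]
    - [0, 0, 7.95]
    - [0, 0, 0]
    - [0, 0, 0]
    - [0, 0, 0]
    - [0, 0, 0]
    - [0, 0, 0]
    - [0, 0, 0]
    - [0, 0, 0]
    - [0, 0, 0]
    - [0, 0, 0]

```text
t: 35.65
eef_pos: [0.4403, -0.341, 0.2609]
tool_rot: [0.709, 0.705, -0.001, 0.0]
ft_force: [-0.7, 0.6, -0.1]
width: 0.0598
grasp_force: 0.0
```

Run:
```python
from cars import *
im,c=snap('wrist');cars(im,c); print(pose()[1]);go([.441,-.337,.041],90)
im,c=snap('top','t8');print('top');cars(im,c,.04,60)
```

```text
car [369. 310.] xy 0.5135 -0.5431  59x26 ang 68.3
car [317. 170.] xy 0.4405 -0.3362  94x50 ang -0.2
89.7708918020662
turn z -0.23 shift [ 0.19  0.05 22.02]
top
car [494. 339.] xy 0.1465 -0.5941  255x92 ang -61.3
car [310. 248.] xy 0.4262 0.0138  95x50 ang 87.0
car [415. 244.] xy 0.4424 -0.3365  93x47 ang -0.7
car [311. 225.] xy 0.5027 0.0104  94x51 ang 88.0
car [208. 223.] xy 0.5092 0.3541  95x50 ang -6.6
car [386.  10.] xy 1.2521 -0.2429  719x76 ang -89.5
```

>>> servo_tool:
  jaw: [6, 6, 6, 6, 6, 6, 6, 3.5, 3.5, 3.5, 3.5]
  xyz:
    - [0.25, 0, 4]
    - [0, 0, 5]
    - [0, 0, 5]
    - [0, 0, 5]
    - [0, 0, 3]
    - [0, 0, 0]
    - [0, 0, 0]
    - [0, 0, 0]
    - [0, 0, 0]
    - [0, 0, 0]
    - [0, 0, 0]
  rotation:
    - [0, 0, 0]
    - [0, 0, 0]
    - [0, 0, 0]
    - [0, 0, 0]
    - [0, 0, 0]
    - [0, 0, 0]
    - [0, 0, 0]
    - [0, 0, 0]
    - [0, 0, 0]
    - [0, 0, 0]
    - [0, 0, 0]

```text
t: 36.85
eef_pos: [0.4422, -0.3349, 0.0438]
tool_rot: [0.707, 0.707, 0.0, 0.002]
ft_force: [-0.8, 3.3, 13.9]
width: 0.0408
grasp_force: 60.5
```

>>> servo_tool:
  jaw: [3.5, 3.5, 3.5, 3.5, 3.5, 3.5]
  xyz:
    - [0, 0, -2]
    - [0, 0, -2]
    - [0, 0, 0]
    - [0, 0, 0]
    - [0, 0, 0]
    - [0, 0, 0]
  rotation:
    - [0, 0, 0]
    - [0, 0, 0]
    - [0, 0, 0]
    - [0, 0, 0]
    - [0, 0, 0]
    - [0, 0, 0]

```text
t: 37.45
eef_pos: [0.4404, -0.334, 0.0805]
tool_rot: [0.707, 0.707, -0.0, -0.001]
ft_force: [-0.1, -0.2, -1.4]
width: 0.0406
grasp_force: 61.7
```

```bash
python3 wt.py
```

```text
89.95588410724358 [ 0.44040406 -0.33395684  0.08053644] 0.040585886116906764
[-1.42 -0.78 -1.84 -1.93 -0.95] -1.385065626355618
bay1 [0.4255 0.0161 0.14  ]
turn z -0.00 shift [ 35.02  -1.54 -15.42]
turn z -87.55 shift [ 3.04 34.92 -5.92]
bay3 [0.5773 0.0095 0.14  ]
turn z -0.00 shift [ 34.37  13.64 -15.42]
turn z -87.55 shift [-12.16  34.92  -5.92]
bin- [0.4953 0.2726 0.13  ]
turn z -0.00 shift [ 60.67   5.42 -15.42]
turn z 7.45 shift [60.86 -2.49 -4.92]
bin+ [0.5063 0.3558 0.13  ]
turn z -0.00 shift [ 69.     6.51 -15.42]
turn z 7.45 shift [69.26 -2.49 -4.92]
```

P is empty (1.4 N) and goes to the bin, beside R.

>>> servo_tool:
  jaw: [3.5, 3.5, 3.5, 3.5, 3.5, 3.5, 3.5, 3.5, 3.5, 3.5, 3.5, 3.5, 3.5, 3.5, 3.5, 3.5, 3.5, 3.5, 3.5, 3.5]
  xyz:
    - [0, 0, -4]
    - [0, 0, -4]
    - [0, 0, -4]
    - [0, 0, -3.5]
    - [4.33, 0.39, 0]
    - [4.33, 0.39, 0]
    - [4.33, 0.39, 0]
    - [4.33, 0.39, 0]
    - [4.33, 0.39, 0]
    - [4.33, 0.39, 0]
    - [4.33, 0.39, 0]
    - [4.33, 0.39, 0]
    - [4.33, 0.39, 0]
    - [4.33, 0.39, 0]
    - [4.33, 0.39, 0]
    - [4.33, 0.39, 0]
    - [4.33, 0.39, 0]
    - [4.33, 0.39, 0]
    - [0, 0, 4]
    - [0, 0, 4]
  rotation:
    - [0, 0, 0]
    - [0, 0, 0]
    - [0, 0, 0]
    - [0, 0, 0]
    - [0, 0, 0]
    - [0, 0, 0]
    - [0, 0, 0]
    - [0, 0, 0]
    - [0, 0, 0]
    - [0, 0, 0]
    - [0, 0, 0]
    - [0, 0, 0]
    - [0, 0, 0]
    - [0, 0, 0]
    - [0, 0, 0]
    - [0, 0, 0]
    - [0, 0, 0]
    - [0, 0, 0]
    - [0, 0, 7.45]
    - [0, 0, 0]

```text
t: 39.7
eef_pos: [0.4964, 0.2738, 0.1555]
tool_rot: [0.753, 0.658, 0.001, 0.0]
ft_force: [-0.2, 0.7, -1.9]
width: 0.0408
grasp_force: 61.6
```

>>> servo_tool:
  jaw: [3.5, 3.5]
  xyz:
    - [0, 0, 0]
    - [0, 0, 0]
  rotation:
    - [0, 0, 0]
    - [0, 0, 0]

```text
t: 39.9
eef_pos: [0.4956, 0.2717, 0.1568]
tool_rot: [0.752, 0.66, -0.001, -0.0]
ft_force: [0.3, -0.6, 0.0]
width: 0.0405
grasp_force: 61.5
```

Run:
```python
from cars import *
o=pose()[0];print(pose()[1],o['width'],o['ft_force']); im,c=snap('wrist');cars(im,c,.1);go(loc(BI,0,-.042,.046),82.5)
```

```text
82.5267575100422 0.04050849082778919 [ 0.27785198 -0.58844326  0.04226808]
car [316. 243.] xy 0.4910 0.2436  122x85 ang -8.3
car [319.  94.] xy 0.5069 0.3523  71x37 ang -7.4
turn z 0.01 shift [ 0.03 -0.13 11.2 ]
```

>>> servo_tool:
  jaw: [3.5, 3.5, 3.5, 3.5, 3.5, 6, 6, 6, 6, 6, 6, 6, 6]
  xyz:
    - [0, -0.1, 4]
    - [0, 0, 4]
    - [0, 0, 2]
    - [0, 0, 1.1]
    - [0, 0, 0]
    - [0, 0, 0]
    - [0, 0, 0]
    - [0, 0, -3]
    - [0, 0, -4]
    - [0, 0, -5]
    - [0, 0, -5]
    - [0, 0, -5]
    - [0, 0, 0]
  rotation:
    - [0, 0, 0]
    - [0, 0, 0]
    - [0, 0, 0]
    - [0, 0, 0]
    - [0, 0, 0]
    - [0, 0, 0]
    - [0, 0, 0]
    - [0, 0, 0]
    - [0, 0, 0]
    - [0, 0, 0]
    - [0, 0, 0]
    - [0, 0, 0]
    - [0, 0, 0]

```text
t: 41.25
eef_pos: [0.4971, 0.2733, 0.2734]
tool_rot: [0.752, 0.659, 0.006, 0.001]
ft_force: [0.9, 0.0, 0.3]
width: 0.06
grasp_force: 0.0
```

Run:
```python
from cars import *
im,c=snap('wrist','w9');cars(im,c)
im,c=snap('top','t9');print('top');cars(im,c,.04,60); go(loc(CH,.165,-.075,.16),87.5)
```

```text
car [290. 321.] xy 0.4272 0.0533  51x37 ang -4.2
car [339. 319.] xy 0.5036 0.0478  51x42 ang -0.0
car [314. 175.] xy 0.4952 0.2710  94x51 ang -8.7
car [315. 105.] xy 0.5079 0.3571  94x50 ang -7.1
top
car [492. 339.] xy 0.1465 -0.5940  256x92 ang -61.3
car [310. 248.] xy 0.4262 0.0139  95x50 ang 87.0
car [311. 225.] xy 0.5027 0.0105  94x51 ang 88.0
car [234. 226.] xy 0.4960 0.2670  93x50 ang -8.7
car [472. 214.] xy 0.5465 -0.5368  89x77 ang 5.1
car [386.  10.] xy 1.2521 -0.2429  719x76 ang -89.5
turn z -4.99 shift [-33.42  18.2   10.74]
```

View pics/t9.png

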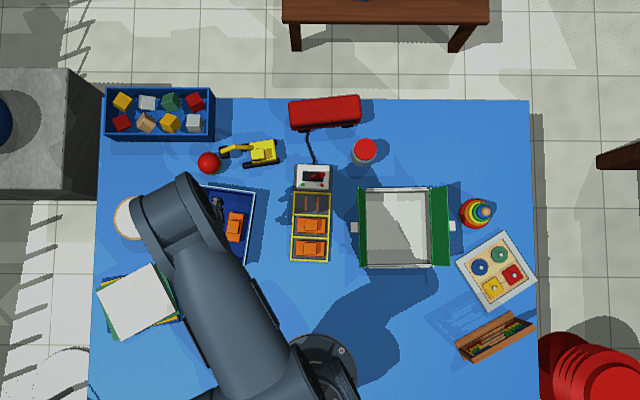

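The top view shows the tote empty, cars in bays 1 and 2 at (310,248) and (311,225), and two in the bin. All are sorted, so now the isolator.

>>> servo_tool:
  jaw: [0, 0, 0, 0, 0, 0, 0, 0, 0, 0, 0, 0, 0, 0]
  xyz:
    - [0, 0, 0]
    - [-3.71, 2.02, 0]
    - [-3.71, 2.02, 0]
    - [-3.71, 2.02, 0]
    - [-3.71, 2.02, 0]
    - [-3.71, 2.02, 0]
    - [-3.71, 2.02, 0]
    - [-3.71, 2.02, 0]
    - [-3.71, 2.02, 0]
    - [-3.71, 2.02, 0]
    - [0, 0, 4]
    - [0, 0, 4]
    - [0, 0, 0]
    - [0, 0, 0]
  rotation:
    - [0, 0, -5]
    - [0, 0, 0]
    - [0, 0, 0]
    - [0, 0, 0]
    - [0, 0, 0]
    - [0, 0, 0]
    - [0, 0, 0]
    - [0, 0, 0]
    - [0, 0, 0]
    - [0, 0, 0]
    - [0, 0, 0]
    - [0, 0, 0]
    - [0, 0, 0]
    - [0, 0, 0]

```text
t: 42.75
eef_pos: [0.6613, -0.0692, 0.1855]
tool_rot: [0.722, 0.692, -0.001, -0.001]
ft_force: [0.8, -1.0, 1.4]
width: 0.0003
grasp_force: 0.0
```

Run:
```python
from h import *
o=pose()[0];print(pose()[1],o['eef_pos'],o['width']); im,c=snap('wrist','w10'); go(loc(CH,.165,-.075,.095),87.5)
print(proj(c,[loc(CH,.165,-.0326,.1147),loc(CH,.165,0,.057)]))
```

```text
87.51587060128934 [ 0.66133284 -0.06924495  0.1854723 ] 0.00025604539085057125
turn z 0.02 shift [-0.    0.06  9.2 ]
[[319.97267798 153.92549447]
 [319.58277884 109.70381735]]
```

View pics/w10.png

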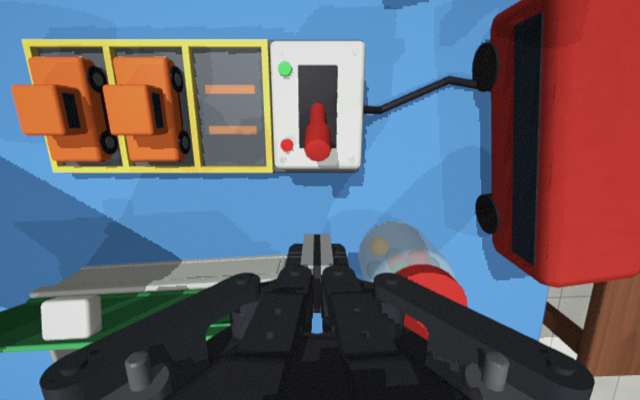

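The handle tip is at (317,150), straight ahead of the shut fingers. Descend and push toward +y.

>>> servo_tool:
  jaw: [0, 0, 0, 0, 0, 0, 0, 0, 0, 0, 0, 0, 0, 0, 0, 0, 0]
  xyz:
    - [0, 0, 4]
    - [0, 0, 4]
    - [0, 0, 1.2]
    - [0, 0, 0]
    - [1.5, 0, 0]
    - [1.2, 0, 0]
    - [1, 0, 0]
    - [1, 0, 0]
    - [1, 0, 0]
    - [1, 0, 0]
    - [1, 0, 0]
    - [1, 0, 0]
    - [0, 0, 0]
    - [-2, 0, 0]
    - [-2, 0, 0]
    - [0, 0, -5]
    - [0, 0, -5]
  rotation:
    - [0, 0, 0]
    - [0, 0, 0]
    - [0, 0, 0]
    - [0, 0, 0]
    - [0, 0, 0]
    - [0, 0, 0]
    - [0, 0, 0]
    - [0, 0, 0]
    - [0, 0, 0]
    - [0, 0, 0]
    - [0, 0, 0]
    - [0, 0, 0]
    - [0, 0, 0]
    - [0, 0, 0]
    - [0, 0, 0]
    - [0, 0, 0]
    - [0, 0, 0]

```text
t: 44.5
eef_pos: [0.6627, -0.0227, 0.193]
tool_rot: [0.723, 0.691, -0.001, -0.001]
ft_force: [0.5, 0.0, 0.9]
width: -0.0002
grasp_force: 0.0
```

Run:
```python
from h import *
im,c=snap('wrist')
hsv=cv2.cvtColor(im,cv2.COLOR_RGB2HSV);m=cv2.inRange(hsv,(0,150,90),(6,255,255))|cv2.inRange(hsv,(174,150,90),(180,255,255))
for k in cv2.findContours(m,0,2)[0]:
    if cv2.contourArea(k)>20: print(cv2.boundingRect(k))
for s in(-1,1): print(s,proj(c,[loc(CH,.165,s*.0326,.1147),loc(CH,.165,0,.06)]).round(0).tolist())
# left flap outer side
o=pose()[0];print(o['eef_pos']); go(loc(TO,0,.185,.24),91.4)
```

```text
(404, 317, 24, 23)
(493, 266, 6, 21)
(492, 207, 7, 17)
(285, 188, 10, 11)
(305, 116, 27, 49)
(488, 105, 7, 16)
(481, 38, 159, 291)
-1 [[321.0, 212.0], [320.0, 161.0]]
1 [[321.0, 127.0], [320.0, 161.0]]
[ 0.66556891 -0.02248928  0.20318498]
turn z -3.93 shift [ -6.03 -17.56  -3.68]
```

The handle now lies on the +y side (bounding box 305–332, 116–165), so it's on. Next I close the left flap by pushing its outer face.

>>> servo_tool:
  jaw: [0, 0, 0, 0, 0, 0, 0, 0]
  xyz:
    - [0, 0, -3.7]
    - [-2, -3.27, 0]
    - [-2, -3.27, 0]
    - [-2, -3.27, 0]
    - [-2, -3.27, 0]
    - [0, 0, 0]
    - [0, 0, 0]
    - [0, 0, 0]
  rotation:
    - [0, 0, -3.9]
    - [0, 0, 0]
    - [0, 0, 0]
    - [0, 0, 0]
    - [0, 0, 0]
    - [0, 0, 0]
    - [0, 0, 0]
    - [0, 0, 0]

```text
t: 45.35
eef_pos: [0.536, -0.1051, 0.2301]
tool_rot: [0.698, 0.716, 0.0, -0.0]
ft_force: [-0.2, -0.6, -0.4]
width: -0.0002
grasp_force: 0.0
```

Run:
```python
from cars import *
o=pose()[0];print(o['eef_pos'],pose()[1]); go(loc(TO,.045,.168,.145))
im,c=snap('top','t11');cars(im,c,.04,60)
print('tower',ray(c,[474,213],.03),'jar',ray(c,[364,148],.115))
```

```text
[ 0.53595017 -0.10512981  0.23006547] 91.42562095681335
turn z -0.00 shift [0.22 0.1  8.51]
car [492. 339.] xy 0.1465 -0.5940  256x92 ang -61.3
car [309. 248.] xy 0.4262 0.0139  95x50 ang 87.0
car [311. 225.] xy 0.5027 0.0104  94x51 ang 88.0
car [234. 227.] xy 0.4955 0.2671  94x50 ang -8.7
car [208. 223.] xy 0.5092 0.3538  95x51 ang -6.5
car [473. 214.] xy 0.5455 -0.5362  91x71 ang 11.9
car [386.  10.] xy 1.2521 -0.2429  719x76 ang -89.5
tower [[ 0.54767139 -0.53883366  0.03      ]] jar [[ 0.74994062 -0.15996179  0.115     ]]
```

>>> servo_tool:
  jaw: [0, 0, 0, 0, 0, 0, 0, 0, 0, 0, 0, 0, 0, 0, 0, 0]
  xyz:
    - [0.2, 0, 4]
    - [0, 0, 4.5]
    - [0, 0, 0]
    - [-1.5, 0, 0]
    - [-1, 0, 0]
    - [-1, 0, 0]
    - [-1, 0, 0]
    - [-1, 0, 0]
    - [-1, 0, 0]
    - [-1, 0, 0]
    - [-1, 0, 0]
    - [-1, 0, 0]
    - [0, 0, 0]
    - [0, 0, -4]
    - [0, 0, -4]
    - [0, 0, -3]
  rotation:
    - [0, 0, 0]
    - [0, 0, 0]
    - [0, 0, 0]
    - [0, 0, 0]
    - [0, 0, 0]
    - [0, 0, 0]
    - [0, 0, 0]
    - [0, 0, 0]
    - [0, 0, 0]
    - [0, 0, 0]
    - [0, 0, 0]
    - [0, 0, 0]
    - [0, 0, 0]
    - [0, 0, 0]
    - [0, 0, 0]
    - [0, 0, 0]

```text
t: 47.0
eef_pos: [0.5376, -0.1984, 0.2574]
tool_rot: [0.698, 0.716, 0.0, 0.0]
ft_force: [1.2, -0.6, 0.7]
width: 0.0003
grasp_force: 0.0
```

Run:
```python
from h import *
o=pose()[0];print(o['eef_pos'],o['ft_force']); go(loc(TO,-.045,-.163,.255)); snap('top','t12')
go(loc(TO,-.045,-.163,.145))
```

```text
[ 0.5376192  -0.19844241  0.25742469] [ 1.24567855 -0.58438531  0.67858587]
turn z -0.00 shift [-23.55  -8.85   0.24]
turn z -0.00 shift [-23.51  -8.96  11.67]
```

View pics/t12.png

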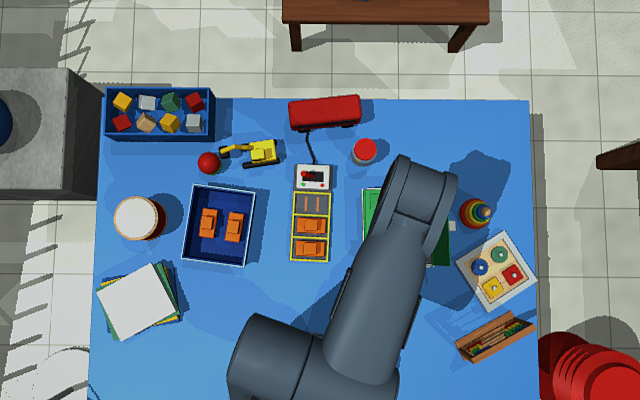

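The left flap has fallen shut (green at (372,215)), the isolator is on, and the cars are in place. Now the right flap.

>>> servo_tool:
  jaw: [0, 0, 0, 0, 0, 0, 0, 0, 0, 0, 0, 0]
  xyz:
    - [-4, -1.5, 0]
    - [-4, -1.5, 0]
    - [-4, -1.5, 0]
    - [-4, -1.5, 0]
    - [-4, -1.5, 0]
    - [-3.5, -1.4, 0]
    - [0, 0, 0]
    - [0, 0, 0]
    - [0, 0, 4]
    - [0, 0, 4]
    - [0, 0, 3.5]
    - [0, 0, 0]
  rotation:
    - [0, 0, 0]
    - [0, 0, 0]
    - [0, 0, 0]
    - [0, 0, 0]
    - [0, 0, 0]
    - [0, 0, 0]
    - [0, 0, 0]
    - [0, 0, 0]
    - [0, 0, 0]
    - [0, 0, 0]
    - [0, 0, 0]
    - [0, 0, 0]

```text
t: 48.25
eef_pos: [0.4529, -0.4325, 0.1358]
tool_rot: [0.698, 0.716, -0.0, -0.004]
ft_force: [-0.1, 0.9, 0.5]
width: -0.0001
grasp_force: 0.0
```

>>> servo_tool:
  jaw: [0, 0, 0, 0, 0, 0, 0, 0, 0, 0, 0, 0, 0, 0, 0, 0, 0]
  xyz:
    - [1, 0, 0]
    - [1, 0, 0]
    - [1, 0, 0]
    - [1, 0, 0]
    - [1, 0, 0]
    - [1, 0, 0]
    - [1, 0, 0]
    - [1, 0, 0]
    - [1, 0, 0]
    - [0, 0, 0]
    - [0, 0, -4]
    - [0, 0, -4]
    - [0, 0, -3]
    - [0, -3, 0]
    - [0, -4, 0]
    - [0, -4, 0]
    - [0, 0, 0]
  rotation:
    - [0, 0, 0]
    - [0, 0, 0]
    - [0, 0, 0]
    - [0, 0, 0]
    - [0, 0, 0]
    - [0, 0, 0]
    - [0, 0, 0]
    - [0, 0, 0]
    - [0, 0, 0]
    - [0, 0, 0]
    - [0, 0, 0]
    - [0, 0, 0]
    - [0, 0, 0]
    - [0, 0, 0]
    - [0, 0, 0]
    - [0, 0, 0]
    - [0, 0, 0]

```text
t: 49.95
eef_pos: [0.3387, -0.3486, 0.2508]
tool_rot: [0.699, 0.715, -0.001, -0.0]
ft_force: [0.6, -1.6, 0.1]
width: -0.0
grasp_force: 0.0
```

>>> servo_tool:
  jaw: [0, 0, 0, 0, 0, 0, 0, 0, 0, 0]
  xyz:
    - [-4, 0, -2]
    - [-4, 0, 0]
    - [-4, 0, 0]
    - [0, 0, 0]
    - [0, 0, 0]
    - [0, 0, 0]
    - [0, 0, 0]
    - [0, 0, 0]
    - [0, 0, 0]
    - [0, 0, 0]
  rotation:
    - [0, 0, 0]
    - [0, 0, 0]
    - [0, 0, 0]
    - [0, 0, 0]
    - [0, 0, 0]
    - [0, 0, 0]
    - [0, 0, 0]
    - [0, 0, 0]
    - [0, 0, 0]
    - [0, 0, 0]

```text
t: 50.95
eef_pos: [0.3452, -0.4682, 0.2704]
tool_rot: [0.698, 0.716, -0.0, -0.0]
ft_force: [0.0, -0.2, -0.1]
width: -0.0
grasp_force: 0.0
```

Run:
```python
from cars import *
im,c=snap('top','t13');cars(im,c,.04,60);print(pose()[0]['eef_pos'])
```

```text
car [310. 248.] xy 0.4262 0.0138  95x50 ang 87.0
car [311. 225.] xy 0.5027 0.0103  95x51 ang 88.0
car [234. 227.] xy 0.4955 0.2671  94x50 ang -8.7
car [208. 223.] xy 0.5092 0.3542  95x50 ang -7.1
car [472. 214.] xy 0.5440 -0.5289  91x86 ang 11.9
car [386.  10.] xy 1.2521 -0.2429  719x76 ang -89.5
[ 0.34513199 -0.46824762  0.27030042]
```

View pics/t13.png

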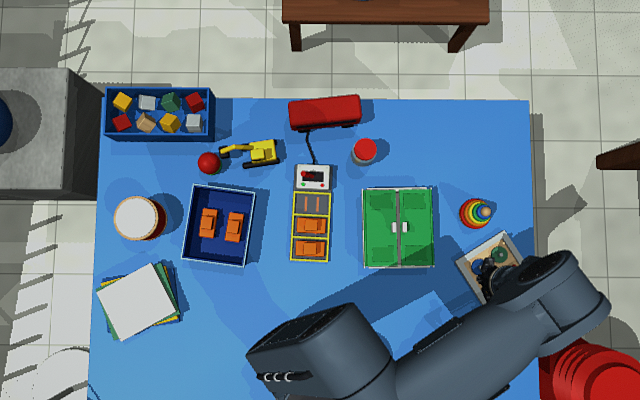

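Both flaps are shut (tabs at (398,228)), the handle is on, cars stand in bays 1 and 2, two are in the bin, and the toys are untouched. Handing in.

```bash
python3 -c "
from rig import env
print(env.hand_in())"
```

```text
the job is handed in; nothing more can be done
None
```

The job is handed in, with no verdict returned: of the four cars in the tote, the two with packs stand in bays 1 and 2, the two empty ones are in the bin, the isolator is on, both flaps are shut and the other toys were left alone (about 51 s of robot time).

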